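# Put the tin of contact tips back on end in the lidded tool case

## Robot

A 6-joint arm with a two-finger parallel gripper is mounted at the origin on the work surface; the furniture and walls round the work are solid. World frame = base frame: x ahead of the robot, y to its left, z up, the work surface at z = 0. Lengths are in m, angles in degrees, forces in N, time in s.
With the tool pointing down it reaches from about 0.35 to 0.875 m from the base axis. Payload 4.2 kg.
Tool frame: the origin (TCP) lies on the front face of the gripper's body, between the roots of the fingers; the fingertips stand 70 mm ahead of it and the grasp point (between the pads) lies 51 mm ahead of it; x points along the fingers, y is the direction in which the jaws open and shut, and the axes are right-handed (so a half turn about x gives the same grasp; the last joint's range is limited). The gripper opens to 87 mm and grips with 3 to 60 N. Pads are 19 mm wide; open, the fingers measure 117 mm over their backs; the gripper's body (75 mm by 190 mm) begins 51 mm behind the grasp point.
Start: joints at [-56.115, 22.042, 0.453, 0, -68.411, -14.817], TCP at [0.204, -0.591, 0.292] pointing down, gripper open.
Joint ranges: [-179.83, 179.83], [-69.29, 118.12], [-61.27, 80.66], [-181.25, 117.63], [-171.15, -9.14], [-177.46, 177.46]. Speed limits (degrees/s): [159.86, 159.86, 180, 180, 180, 180].

## Interface

Orientations are given as a 3x3 rotation matrix whose columns are the frame's x, y, z axes.
In Python, from station import r, viewer, spotter gives the robot as it stands.
- The arm moves only by the tool move_arm, never from a script. Its argument "series" is a list that holds one entry, the list of rows, each a list of 7 numbers: the turn, a rotation vector about the world's x, y, z scaled (see below), then the shift along the world's x, y, z scaled (see below), then the opening, from 0 (shut) to 1 (fully open). A call has 1 to 20 rows; each row shifts and turns the pose as measured when the row begins; what a row does not reach is not made up. The controller multiplies each number of a shift by 60 mm and each number of a turn by 8 degrees. A row lasts 1/8 s, in which the tool goes at most 62.5 mm and 10.7 degrees, less where a joint would pass 70% of its speed; a pose out of reach is approached as far as the arm can. A call with a number of a shift or a turn outside -1 to 1 is refused whole. A call with a gripper value outside its range is refused whole. The fingers move at their own pace and stop on an object; the grip force is fixed at half the most. Time passes only in rows, so rows that do not move let the fingers close. It gives the time, the measured TCP pose, the force and the opening at its end, in the units of the state.
- r.sense(): the state, without advancing time (a new reading comes with each control period).
- viewer.capture(name): name is "scene" or "top"; returns (picture, depth): 480x640x3 uint8, red, green, blue; 480x640 float32, m along the optical axis (not along the pixel's ray), 0 where there is no reading.
- viewer.camera_params(name): a dict with "mtx" (3x3 intrinsics, pixels), "pose" (4x4, takes a point from camera to world coordinates). Camera axes: x right, y down, z forward; pixel columns grow to the right and rows downward; lengths in m; the calibration is good to about 2 mm. A picture is of the moment at which its call begins. camera_params takes no time and is no camera call.
- r.finish_job(): hands the job in, once; it reports no verdict.
Trained networks look in the newest picture that a camera, given by its name, has taken for a name from the list of things; names that differ only in an ending like _2 or _b are one class to them, and where a whole thing is asked for, a point or a joint stands for the part that bears it (a point fixed in the world has none). Each returns a list of dicts, best first, with "conf" (0 to 1); they miss things now and then, are a little off and sometimes report something else, mostly with a low value. They report only what shows in the picture. A call takes as long as a camera call. They do not tell look-alikes from the thing itself.
- spotter.find_in(camera, name): "centre" ([column, row] in pixels, amid what is visible of it).
- spotter.trace(camera, name): "mask" (480x640 bool, what is visible of it) and "centre" ([column, row] in pixels, amid what is visible of it).
The state is a dict: "time_s": time; "joints": joint angles; "joint_velocities": joint speeds; "effort": joint torques, N m; "tcp_pos": TCP position; "ee_rot": TCP orientation; "wrist_force": force on the tool from outside, world axes, zero at the start; "moment": the same for the moment, N m; "gripper_width": opening from 0.0 (shut) to 1.0 (fully open).
Only numpy, scipy, OpenCV 4.12 (cv2) and the standard library are available. Lean on these libraries where they do the work, as an engineer would, in place of code of your own. Each camera call takes 0.05 s, during which the arm holds its last target.

## Task

Open the blue steel case: lift its lid by the bar and lay it right back against its stops, without letting it slam either way. Then stand the flat teal tin of contact tips that lies on the table up on its short end and lower it into the narrow slot between the two dividers at the front of the case, so that it stands upright on the slot's floor with the lid still open. Do not drop the tin or knock it over, and leave everything else where it is.

Things in the scene. Friction and masses are not known exactly. Their poses are not given: they have to be found in the camera images.
- case: blue sheet-steel case fixed to the table, 150 (x) x 250 (y) x 118 mm high to the rim, walls 3 mm; origin at the centre of its underside, front faces -x. Inner floor 10 mm up. A 50 mm high partition along y at x = 0 and two dividers form a slot in the middle of the front half; V-block (36 high) and bolt (58 high) lie beside it, two nozzles (68 high) and a flat bar behind it
- slot (a point): centre of the slot's floor, axes as the case's. The slot is 72 mm long along x (from the case's front wall to the partition) and 30 mm wide along y between the dividers, which are 50 mm high with outward flared lips; the case's rim is 108 mm above this point
- lid (a joint): angle of the lid (rad): 0 shut, 1.885 lying back against its stops (108 degrees). It falls shut before about 1.5 and falls open beyond
- lid_hinge (a point): middle of the hinge line along the rear edge of the lid (axis along the case's y); its frame turns with the lid. The lid is a pan 158 mm deep (from hinge to front), 258 mm wide, its top 3 mm above this point, its skirt reaching 12 mm below; mass about 0.65 kg
- lid_bar (a point): middle of the lift bar on top of the lid near its front edge: round dark steel bar, 10 mm in diameter, free length 100 mm along y, 35 mm above the lid's top; it lies 125 mm from the hinge line towards the front and 38 mm above it (lid shut). Its frame turns with the lid
- tip_tin: closed flat teal tin with a dark patterned lid (the tin's lid stays shut), 66 mm (x) x 97 mm (y) x 25 mm (z), about 0.12 kg, lying flat on the table; origin at the centre of its underside, y along its length, z out of its lid. Its body is 62 mm wide (x = -32 to 30 mm); the lid's lips stand out to x = -34 and 32 mm near the top
- tin_center (a point): centre of the tin, axes as the tin's
- tape_measure: yellow tape measure lying on the table, 71 x 91 x 34 mm, origin under its centre; not to be moved
- try_square: steel try square lying on the table, 75 x 134 x 15 mm, origin under its centre; not to be moved
- v_block: grey ground V-block 55 x 45 x 36 mm in the case's front left bay, origin under its centre; not to be moved
- nozzle_a: gas nozzle, 26 mm in diameter, 68 mm high, standing in the rear of the case, origin under its centre; not to be moved
- nozzle_b: second gas nozzle, like the first; not to be moved
- hex_bolt: dark hexagon bolt, 21 mm across, 58 mm high, standing on its head in the case's front right bay, origin under its centre; not to be moved
Mind the look-alikes: they are no part of the job. Of the things like the tip_tin, leave any that is purple; of the rest the larger one is meant.

How it is judged (in metres and radians):
On the way:
1. the lid lies back against its stops (value of joint lid above 1.83 rad), for 0.2 s.
At the end, for the whole second after the job is handed in: Lid back on its stops (over 1.83 rad); the tin, released and at rest, stands on a short end on the slot's floor: centre within 12 mm (x) and 10 mm (y) of the slot's middle, 44 to 53 mm above its floor, long axis within 0.15 rad of upright, faces within 0.2 rad of the dividers (value of joint lid above 1.83 rad and x of tin_center in the frame of slot between -0.012 and 0.012 m and y of tin_center in the frame of slot between -0.01 and 0.01 m and z of tin_center in the frame of slot between 0.044 and 0.053 m and angle between the y axis of tip_tin and the z axis of slot, either way round below 0.15 rad and angle between the z axis of tip_tin and the y axis of slot, either way round below 0.2 rad and linear speed of tip_tin below 0.02 m/s); the robot touches nothing.
It fails at once if the lid slams against its stops or shut (arrives there faster than 2 rad/s) ((value of joint lid above 1.75 rad and velocity of joint lid above 2 rad/s) or (value of joint lid below 0.12 rad and velocity of joint lid below -2 rad/s)).
It fails at once if the tin is dropped or falls over (moves faster than 0.45 m/s while no finger touches it) (linear speed of tip_tin above 0.45 m/s and contact force between the fingers and tip_tin below 0.01 N).
It fails at once if one of the other things is moved more than 20 mm (distance of any of tape_measure, try_square, v_block, nozzle_a, nozzle_b, hex_bolt from where it was at the start of the episode above 0.02 m).
It also fails if it takes over 70 s, if anything falls off the work surface, if the arm or the gripper's body presses on something with over 40 N, if the wrist force passes 120 N, or if a joint passes its speed limit or range.

## Working session

There is one attempt and no reset: what is moved stays moved. The work goes in short steps, Python scripts to look and compute and a tool call to move; the robot and the scene stay as the last step left them, time stands still between calls to the robot, and variables do not carry over. Pictures are saved under pics/ and viewed, and the job is handed in when it is done.

Besides the shell and the picture viewer there is one more tool, called after "Call:" by a JSON object that holds its "api" and its "payload". move_arm: Moves the arm, as the interface text tells. Its arguments: {"type":"object","properties":{"series":{"type":"array","items":{"type":"array","items":{"type":"array","items":{"type":"number","minimum":-1,"maximum":1}}}}},"required":["series"]}

```bash
ls; mkdir -p pics; python3 - <<'E'
from station import r, viewer, spotter
import cv2
print(r.sense())
for c in ("scene","top"):
    p,d=viewer.capture(c); cv2.imwrite(f"pics/{c}0.png",p[:,:,::-1])
    print(c,viewer.camera_params(c))
    for n in ["case","lid","lid_bar","tip_tin","tape_measure","try_square"]:
        print(n,[(round(float(x["conf"]),2),[round(float(v)) for v in x["centre"]]) for x in spotter.find_in(c,n)])
E
```

```text
pics
{'time_s': 0.0, 'joints': array([-5.61179941e+01,  2.20899422e+01,  3.79898533e-01, -2.81884473e-02,
       -6.84123622e+01, -1.48163461e+01]), 'joint_velocities': array([ 0.02456418,  0.06014581, -0.06139699, -0.00677313,  0.03295641,
        0.07578933]), 'effort': array([-5.18525867e-04, -3.90668464e+01,  1.87406230e+01,  4.21978980e+00,
        1.09322867e-02, -1.96146780e-04]), 'tcp_pos': array([ 0.20402565, -0.59027874,  0.29117097]), 'ee_rot': array([[-8.11190530e-04, -3.26479052e-01,  9.45204089e-01],
       [ 2.02859803e-03,  9.45201918e-01,  3.26480043e-01],
       [-9.99997613e-01,  2.18227667e-03, -1.04444085e-04]]), 'wrist_force': array([ 0.04291145, -0.24310549,  0.16945273]), 'moment': array([ 0.02573221, -0.00591282,  0.05304171]), 'gripper_width': 0.9968471974650499}
scene {'mtx': array([[597.12478118,   0.        , 317.61166711],
       [  0.        , 597.12478118, 238.34965066],
       [  0.        ,   0.        ,   1.        ]]), 'pose': array([[ 0.84639696, -0.22221254,  0.48397704, -0.16897255],
       [-0.53254262, -0.35870228,  0.76663618, -1.1772459 ],
 
[... 390 characters left out ...]
rray([[476.05113464,   0.        , 322.85084944],
       [  0.        , 476.05113464, 239.81033396],
       [  0.        ,   0.        ,   1.        ]]), 'pose': array([[-1.29204307e-01, -9.71235957e-01,  2.00017405e-01,
         3.07120126e-01],
       [-9.91617994e-01,  1.26555871e-01, -2.60262540e-02,
         2.30812173e-03],
       [-3.57430898e-05, -2.01703562e-01, -9.79446615e-01,
         1.43660857e+00],
       [ 0.00000000e+00,  0.00000000e+00,  0.00000000e+00,
         1.00000000e+00]])}
case [(0.83, [277, 262])]
lid [(0.96, [270, 262])]
lid_bar [(0.81, [269, 261])]
tip_tin [(0.88, [396, 236]), (0.87, [378, 282]), (0.55, [438, 218])]
tape_measure [(0.58, [366, 187])]
try_square []
```

View pics/scene0.png

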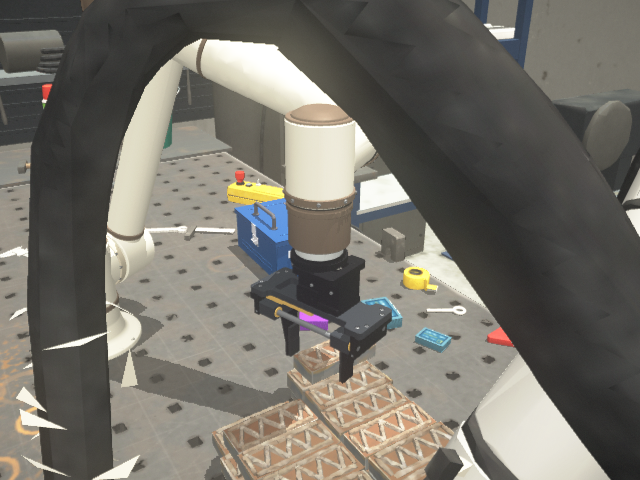

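View pics/top0.png

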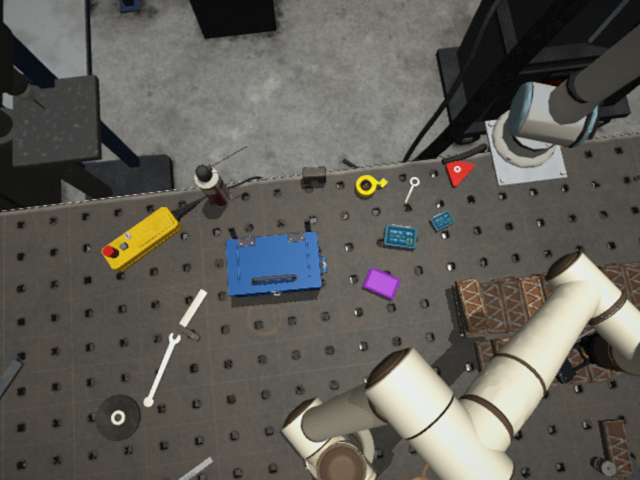

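Three tin-like things show in the top view: teal (400,236), a smaller teal one (442,221) and a purple one (381,283). The larger teal one at (400,236) fits. I'll confirm it in a crop and measure.

```bash
cat > h.py <<'E'
import numpy as np, cv2
from station import r, viewer, spotter
def cloud(cam,d):
    P=viewer.camera_params(cam);K=P["mtx"];T=P["pose"]
    v,u=np.mgrid[0:480,0:640]
    X=np.stack([(u-K[0,2])/K[0,0]*d,(v-K[1,2])/K[1,1]*d,d],-1)
    W=X@T[:3,:3].T+T[:3,3]; W[d<=0]=np.nan
    return W
def proj(cam,p):
    P=viewer.camera_params(cam);K=P["mtx"];T=P["pose"]
    c=(np.atleast_2d(p)-T[:3,3])@T[:3,:3]
    return np.c_[c[:,0]/c[:,2]*K[0,0]+K[0,2],c[:,1]/c[:,2]*K[1,1]+K[1,2]]
def rect(pts):
    (c,s,a)=cv2.minAreaRect((pts[:,:2]*1000).astype(np.float32)); return np.round(c,1),np.round(s,1),round(a,2)
E
python3 - <<'E'
from h import *
p,d=viewer.capture("top"); W=cloud("top",d)
cv2.imwrite("pics/crop_tin.png",cv2.resize(p[170:320,340:480,::-1],None,fx=4,fy=4,interpolation=cv2.INTER_CUBIC))
cv2.imwrite("pics/crop_case.png",cv2.resize(p[215:310,210:340,::-1],None,fx=6,fy=6,interpolation=cv2.INTER_CUBIC))
for n in ["tip_tin","lid","lid_bar","tape_measure"]:
    for o in spotter.trace("top",n):
        m=o["mask"]; q=W[m]; q=q[~np.isnan(q[:,0])]
        z=q[:,2]; print(n,round(o["conf"],2),np.round(o["centre"]),m.sum(),"z pct",np.round(np.percentile(z,[2,25,50,75,98]),4))
        zt=np.percentile(z,70); t=q[abs(z-zt)<0.006]; print("   top",len(t),rect(t),np.round(t.mean(0),4), p[m].mean(0).round())
E
```

```text
tip_tin 0.63 [440. 218.] 325 z pct [0.0015 0.0158 0.0181 0.0203 0.0243]
   top 275 (array([ 612.6, -406. ]), array([44.6, 66.3]), 20.6) [ 0.6123 -0.4051  0.0189] [ 58. 101. 117.]
tip_tin 0.56 [380. 283.] 662 z pct [0.0209 0.0248 0.0267 0.0288 0.0328]
   top 612 (array([ 443.8, -189. ]), array([94.6, 62.8]), 59.87) [ 0.4439 -0.1888  0.0271] [170.  81. 204.]
lid 0.73 [271. 261.] 5133 z pct [0.1171 0.1211 0.1231 0.125  0.1607]
   top 4627 (array([529.4, 115.5]), array([258. , 159.4]), 87.78) [0.5295 0.1139 0.1233] [ 64. 106. 162.]
lid_bar 0.88 [272. 263.] 5117 z pct [0.1173 0.1211 0.1231 0.125  0.1608]
   top 4621 (array([529.4, 114.8]), array([257.5, 159.5]), 87.6) [0.5295 0.1144 0.1233] [ 64. 107. 162.]
tape_measure 0.56 [365. 185.] 418 z pct [0.0085 0.0303 0.0341 0.0364 0.0412]
   top 312 (array([ 750. , -188.9]), array([60.6, 64.4]), 37.75) [ 0.7485 -0.1889  0.0352] [173. 158.  34.]
```

View pics/crop_tin.png

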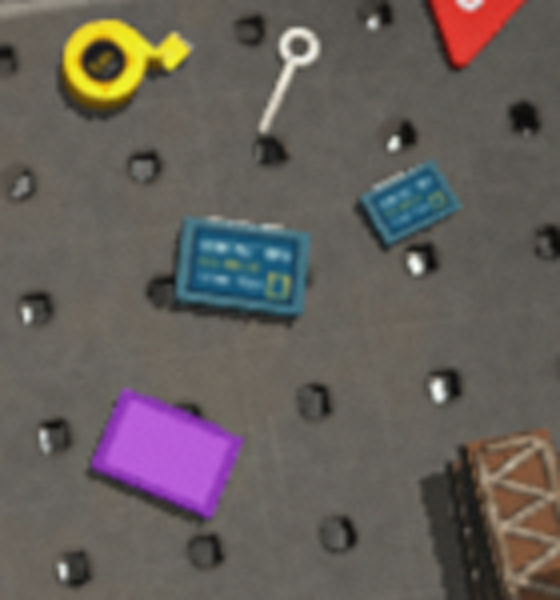

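View pics/crop_case.png

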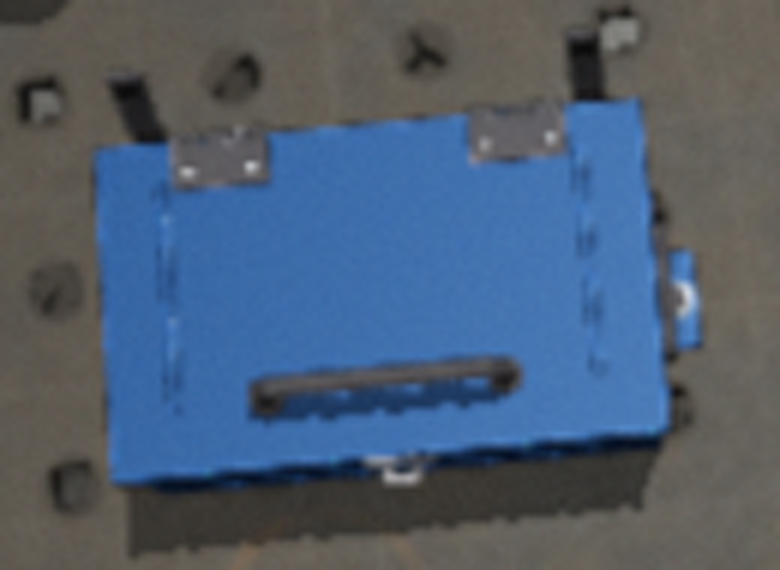

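```bash
python3 - <<'E'
from h import *
p,d=viewer.capture("top"); W=cloud("top",d)
hsv=cv2.cvtColor(p,cv2.COLOR_RGB2HSV)
# lid top: blue & z near .123, plane with mean z
m=(W[...,2]>0.108)&(W[...,2]<0.14)&(W[...,0]<0.66)&(W[...,0]>0.40)&(W[...,1]>-0.05)&(W[...,1]<0.28)
n,l,s,c=cv2.connectedComponentsWithStats(m.astype(np.uint8)); k=1+np.argmax(s[1:,4]); m=l==k
q=W[m]; print("lid",rect(q),q.shape,np.median(q[:,2]))
# lid: intersect pixel rays with median plane
def onplane(cam,uv,z):
    P=viewer.camera_params(cam);K=P["mtx"];T=P["pose"]
    r_=np.c_[(uv[:,0]-K[0,2])/K[0,0],(uv[:,1]-K[1,2])/K[1,1],np.ones(len(uv))]@T[:3,:3].T
    return T[:3,3]+r_*((z-T[2,3])/r_[:,2])[:,None]
v,u=np.nonzero(m); print(rect(onplane("top",np.c_[u,v].astype(float),0.1225)))
# bar
mb=(W[...,2]>0.148)&(W[...,2]<0.18)&(W[...,0]<0.56)&(W[...,0]>0.42)&(W[...,1]>0.0)&(W[...,1]<0.24)
q=W[mb]; print("bar",rect(q),len(q),np.percentile(q[:,2],[50,90]))
v,u=np.nonzero(mb); print(rect(onplane("top",np.c_[u,v].astype(float),0.161)))
# tin
sub=np.zeros((480,640),bool); sub[210:265,370:430]=1
sub[:, :]&=True
mt=sub&(hsv[...,0]>85)&(hsv[...,0]<115)&(hsv[...,1]>60)
n,l,s,c=cv2.connectedComponentsWithStats(mt.astype(np.uint8)); k=1+np.argmax(s[1:,4]); mt=l==k
mt=cv2.morphologyEx(mt.astype(np.uint8),cv2.MORPH_CLOSE,np.ones((7,7)))>0
q=W[mt]; print("tin all",np.percentile(q[:,2],[5,25,50,75,95]))
mz=mt&(W[...,2]>0.016); v,u=np.nonzero(mz); print("tin",rect(onplane("top",np.c_[u,v].astype(float),0.025)),mz.sum(), rect(W[mz]))
hz=sub&(W[...,2]>0.014); v,u=np.nonzero(hz); print("tin h",rect(onplane("top",np.c_[u,v].astype(float),0.025)))
print("table",np.nanmedian(W[240:300,410:450,2]), "xy",W[236,400],W[283,381])
E
```

```text
lid (array([535.7, 115. ]), array([260. , 172.6]), 87.15) (5089, 3) 0.1230455308611802
(array([537.5, 114.8]), array([258.9, 177.1]), 87.44)
bar (array([483.8, 116.6]), array([117.1,  10.5]), 88.24) 165 [0.16123339 0.16477083]
(array([483.4, 116.1]), array([116.2,  10.5]), 88.18)
tin all [0.01865045 0.02412505 0.02623412 0.02849272 0.03174048]
tin (array([ 576.7, -268.3]), array([96.9, 64. ]), 74.64) 648 (array([ 576.5, -268.6]), array([96.4, 64.2]), 74.86)
tin h (array([ 577.7, -268.6]), array([96.8, 67.9]), 74.81)
table 0.0015700479003917245 xy [ 0.57597498 -0.26782612  0.02963367] [ 0.44288754 -0.18932224  0.0273076 ]
```

The larger teal tin measures 97 x 64 mm, centred near (0.577, -0.268), with its long axis at about 75°. That confirms it over the 66 x 45 mm teal one. The bar is at (0.4836, 0.1163), z about 0.157, and the case yaw is about -2°. I'm moving above the bar.

Call:
{"api": "move_arm", "payload": {"series": [[[0, 0, 0.54, 0.29, 0.735, 0, 1], [0, 0, 0.54, 0.29, 0.735, 0, 1], [0, 0, 0.54, 0.29, 0.735, 0, 1], [0, 0, 0.54, 0.29, 0.735, 0, 1], [0, 0, 0.54, 0.29, 0.735, 0, 1], [0, 0, 0.54, 0.29, 0.735, 0, 1], [0, 0, 0.54, 0.29, 0.735, 0, 1], [0, 0, 0.54, 0.29, 0.735, 0, 1], [0, 0, 0.54, 0.29, 0.735, 0, 1], [0, 0, 0.54, 0.29, 0.735, 0, 1], [0, 0, 0.54, 0.29, 0.735, 0, 1], [0, 0, 0.54, 0.29, 0.735, 0, 1], [0, 0, 0.54, 0.29, 0.735, 0, 1], [0, 0, 0.54, 0.29, 0.735, 0, 1], [0, 0, 0.54, 0.29, 0.735, 0, 1], [0, 0, 0.54, 0.29, 0.735, 0, 1]]]}}

```text
time_s: 3.0
tcp_pos: [0.4874, 0.1354, 0.2958]
ee_rot: [[0.013, -1.0, -0.006], [0.004, -0.006, 1.0], [-1.0, -0.013, 0.004]]
wrist_force: [1.1, 0.2, 0.8]
gripper_width: 1.0
```

```bash
cat >> h.py <<'E'
from scipy.spatial.transform import Rotation as Rn
import json,os
def log():
    s=r.sense(); open("log.jsonl","a").write(json.dumps([list(map(float,s["joints"])),list(map(float,s["tcp_pos"])),np.array(s["ee_rot"]).tolist()])+"\n"); return s
def tool(ax,jaw):
    x=np.array(ax,float);x/=np.linalg.norm(x); y=np.array(jaw,float); y-=x*(x@y); y/=np.linalg.norm(y)
    return np.c_[x,y,np.cross(x,y)]
def plan(pos,R,n,grasp=True):
    s=log(); p=np.array(s["tcp_pos"]);Rc=np.array(s["ee_rot"])
    pos=np.array(pos,float)
    if grasp: pos=pos-0.051*R[:,0]
    w=Rn.from_matrix(R@Rc.T).as_rotvec(degrees=True)
    print("t",round(s["time_s"],2),"tcp",np.round(p,4),"F",np.round(s["wrist_force"],1),"w",round(s["gripper_width"],3))
    print("total deg",np.round(w,2),"mm",np.round((pos-p)*1000,1)," per row",np.round(np.r_[w/8,(pos-p)/0.06]/n,3).tolist())
CY=np.radians(-2.1); cx=np.array([np.cos(CY),np.sin(CY),0]); cy=np.array([-np.sin(CY),np.cos(CY),0])
E
python3 - <<'E'
from h import *
plan([0.4836,0.1163,0.1575],tool([0,0,-1],-cx),6)
E
```

```text
t 3.0 tcp [0.4874 0.1354 0.2958] F [1.1 0.2 0.8] w 1.0
total deg [-0.24  0.74 -2.44] mm [ -3.8 -19.1 -87.3]  per row [-0.005, 0.015, -0.051, -0.01, -0.053, -0.242]
```

Call:
{"api": "move_arm", "payload": {"series": [[[0, 0.03, -0.1, -0.02, -0.11, 0, 1], [0, 0.03, -0.1, -0.02, -0.11, -0.2, 1], [0, 0.03, -0.1, -0.02, -0.1, -0.3, 1], [0, 0, 0, 0, 0, -0.3, 1], [0, 0, 0, 0, 0, -0.25, 1], [0, 0, 0, 0, 0, -0.15, 1], [0, 0, 0, 0, 0, 0, 1], [0, 0, 0, 0, 0, 0, 1]]]}}

```text
time_s: 4.0
tcp_pos: [0.4812, 0.1112, 0.2193]
ee_rot: [[-0.003, -0.999, 0.044], [0.004, 0.044, 0.999], [-1.0, 0.003, 0.004]]
wrist_force: [0.9, -0.2, 0.2]
gripper_width: 0.999
```

```bash
python3 - <<'E'
from h import *
plan([0.4836,0.1163,0.1575],tool([0,0,-1],-cx),1)
p,d=viewer.capture("scene"); cv2.imwrite("pics/s1.png",cv2.resize(p[130:310,180:400,::-1],None,fx=3,fy=3))
E
```

```text
t 4.0 tcp [0.4812 0.1112 0.2193] F [ 0.9 -0.2  0.2] w 0.999
total deg [-0.21 -0.16  0.44] mm [  2.4   5.1 -10.8]  per row [-0.027, -0.02, 0.055, 0.041, 0.084, -0.181]
```

View pics/s1.png

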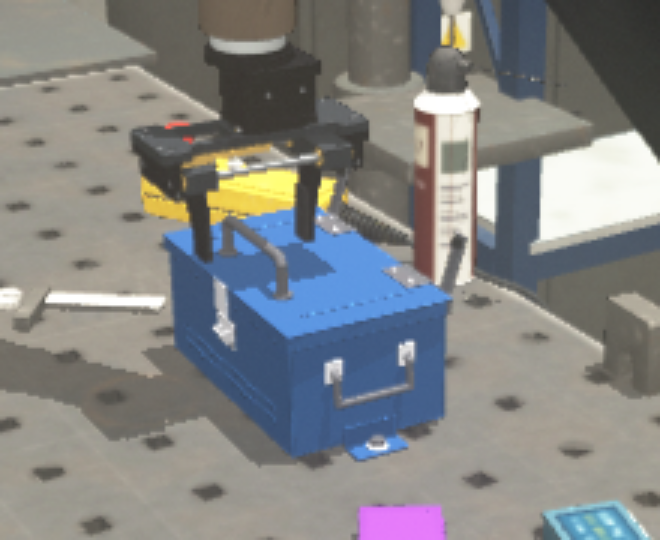

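The fingers straddle the bar. I'll lower 10 mm and close, and check where the bottle behind the case stands.

Call:
{"api": "move_arm", "payload": {"series": [[[0, 0, 0.05, 0.04, 0.08, -0.17, 1], [0, 0, 0, 0, 0, 0, 0.5], [0, 0, 0, 0, 0, 0, 0], [0, 0, 0, 0, 0, 0, 0], [0, 0, 0, 0, 0, 0, 0], [0, 0, 0, 0, 0, 0, 0]]]}}

```text
time_s: 4.8
tcp_pos: [0.4842, 0.117, 0.2094]
ee_rot: [[-0.001, -0.999, 0.036], [0.005, 0.036, 0.999], [-1.0, 0.001, 0.005]]
wrist_force: [-0.4, -1.3, 0.1]
gripper_width: 0.517
```

```bash
python3 - <<'E'
from h import *
plan([0.4836,0.1163,0.1575],tool([0,0,-1],-cx),1)
p,d=viewer.capture("top"); W=cloud("top",d)
q=W[150:215,180:240].reshape(-1,3); 
for lo,hi in ((.06,.12),(.12,.2),(.2,.35)):
    t=q[(q[:,2]>lo)&(q[:,2]<hi)]; print(lo,len(t),np.round(t.min(0),3) if len(t) else 0,np.round(t.max(0),3) if len(t) else 0)
cv2.imwrite("pics/t1.png",cv2.resize(p[130:310,140:360,::-1],None,fx=3,fy=3))
E
```

```text
t 4.8 tcp [0.4842 0.117  0.2094] F [-0.4 -1.3  0.1] w 0.517
total deg [-0.28 -0.04 -0.03] mm [-0.6 -0.7 -0.9]  per row [-0.035, -0.005, -0.003, -0.01, -0.012, -0.016]
0.06 159 [0.746 0.233 0.06 ] [0.793 0.295 0.12 ]
0.12 377 [0.746 0.233 0.12 ] [0.815 0.298 0.2  ]
0.2 321 [0.754 0.162 0.2  ] [0.828 0.29  0.25 ]
```

View pics/t1.png

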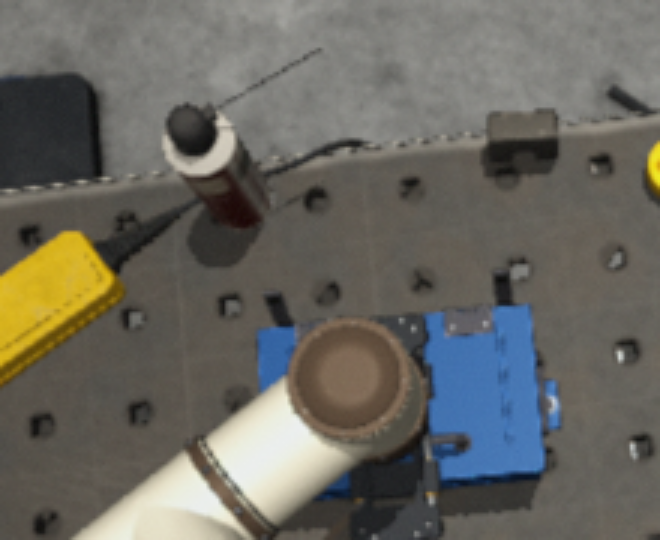

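Call:
{"api": "move_arm", "payload": {"series": [[[0, 0, 0, 0, 0, 0, 0], [0, 0, 0, 0, 0, 0, 0], [0, 0, 0, 0, 0, 0, 0], [0, 0, 0, 0, 0, 0, 0], [0, 0, 0, 0, 0, 0, 0]]]}}

```text
time_s: 5.48
tcp_pos: [0.4832, 0.1169, 0.2094]
ee_rot: [[-0.003, -0.999, 0.037], [0.005, 0.037, 0.999], [-1.0, 0.003, 0.005]]
wrist_force: [0.9, -0.4, -0.8]
gripper_width: 0.102
```

```bash
python3 - <<'E'
from h import *
plan([0.4836,0.1163,0.1565],tool([0,0,-1],-cx),1)
g=np.array(r.sense()["tcp_pos"])+0.051*np.array(r.sense()["ee_rot"])[:,0]
print("grasp",g)
bar=np.array([g[0],0.1163,0.1568]); hinge=bar+cx*0.125-[0,0,0.038]
R0=np.hypot(.125,.038);a0=np.degrees(np.arctan2(.038,.125))
prev=None
for th,ti in [(0,0),(6,0),(12,0),(18,0),(24,0),(30,0),(36,0),(42,0),(48,0),(54,0),(60,0),(66,2),(72,4),(78,6),(84,8),(89,10),(94,12),(99,14),(103,16),(106,17),(109,18)]:
    a=np.radians(a0+th); b=hinge-cx*R0*np.cos(a)+np.array([0,0,R0*np.sin(a)])
    # tool tilt: body leans to +x : tool axis = down and -x
    t=np.radians(ti); ax=-np.cos(t)*np.array([0,0,1])-np.sin(t)*cx
    tc=b-0.051*ax
    if prev is not None: print(th,ti,np.round((tc-prev)/0.06,3),np.round(tc,4))
    prev=tc
E
```

```text
t 5.47 tcp [0.4832 0.1169 0.2094] F [ 0.9 -0.4 -0.8] w 0.102
total deg [-0.27 -0.17 -0.01] mm [ 0.4 -0.6 -1.9]  per row [-0.033, -0.021, -0.001, 0.007, -0.01, -0.031]
grasp [0.48303895 0.11715392 0.15838869]
6 0 [ 0.078 -0.003  0.214] [0.4877 0.1161 0.2207]
12 0 [ 0.1   -0.004  0.205] [0.4937 0.1159 0.233 ]
18 0 [ 0.12  -0.004  0.193] [0.5009 0.1156 0.2446]
24 0 [ 0.14  -0.005  0.18 ] [0.5093 0.1153 0.2554]
30 0 [ 0.158 -0.006  0.164] [0.5188 0.115  0.2652]
36 0 [ 0.174 -0.006  0.147] [0.5292 0.1146 0.274 ]
42 0 [ 0.189 -0.007  0.128] [0.5405 0.1142 0.2817]
48 0 [ 0.201 -0.007  0.107] [0.5526 0.1137 0.2881]
54 0 [ 0.211 -0.008  0.086] [0.5653 0.1133 0.2933]
60 0 [ 0.219 -0.008  0.063] [0.5784 0.1128 0.2971]
66 2 [ 0.254 -0.009  0.039] [0.5936 0.1122 0.2994]
72 4 [ 0.257 -0.009  0.015] [0.609  0.1117 0.3003]
78 6 [ 0.257 -0.009 -0.01 ] [0.6245 0.1111 0.2997]
84 8 [ 0.255 -0.009 -0.035] [0.6398 0.1106 0.2976]
89 10 [ 0.214 -0.008 -0.049] [0.6526 0.1101 0.2947]
94 12 [ 0.209 -0.008 -0.066] [0.6651 0.1096 0.2907]
99 14 [ 0.203 -0.007 -0.082] [0.6773 0.1092 0.2858]
103 16 [ 0.163 -0.006 -0.079] [0.6871 0.1088 0.2811]
106 17 [ 0.111 -0.004 -0.064] [0.6938 0.1086 0.2773]
109 18 [ 0.108 -0.004 -0.069] [0.7003 0.1083 0.2731]
```

Call:
{"api": "move_arm", "payload": {"series": [[[0, 0, 0, 0.08, 0, 0.21, 0], [0, 0, 0, 0.1, 0, 0.2, 0], [0, 0, 0, 0.12, 0, 0.19, 0], [0, 0, 0, 0.14, 0, 0.18, 0], [0, 0, 0, 0, 0, 0, 0]]]}}

```text
time_s: 6.1
tcp_pos: [0.5079, 0.1161, 0.256]
ee_rot: [[-0.014, -0.999, 0.039], [0.003, 0.039, 0.999], [-1.0, 0.015, 0.002]]
wrist_force: [-3.2, 1.3, -5.0]
gripper_width: 0.103
```

```bash
cat >> h.py <<'E'
def lidplan(th,ti,n=1):
    bar=np.array([0.4833,0.1163,0.1568]); hinge=bar+cx*0.125-np.array([0,0,0.038])
    R0=np.hypot(.125,.038);a0=np.degrees(np.arctan2(.038,.125))
    a=np.radians(a0+th); b=hinge-cx*R0*np.cos(a)+np.array([0,0,R0*np.sin(a)])
    t=np.radians(ti); ax=-np.cos(t)*np.array([0,0,1])-np.sin(t)*cx
    plan(b,tool(ax,-cx),n)
    s=r.sense(); g=np.array(s["tcp_pos"])+0.051*np.array(s["ee_rot"])[:,0]-hinge
    print("grasp radius mm",1000*np.hypot(g@cx,g[2]),"lid est deg",np.degrees(np.arctan2(g[2],-g@cx))-a0, "M",np.round(s["moment"],2))
E
python3 - <<'E'
from h import *
lidplan(24,0)
p,d=viewer.capture("scene"); cv2.imwrite("pics/s2.png",cv2.resize(p[100:310,180:400,::-1],None,fx=2.5,fy=2.5))
E
```

```text
t 6.1 tcp [0.5079 0.1161 0.256 ] F [-3.2  1.3 -5. ] w 0.103
total deg [-0.15 -0.83  0.12] mm [ 1.7 -0.8 -0.7]  per row [-0.019, -0.103, 0.015, 0.028, -0.013, -0.011]
grasp radius mm 132.94346685842515 lid est deg 23.533903187129898 M [0.38 0.78 0.  ]
```

View pics/s2.png

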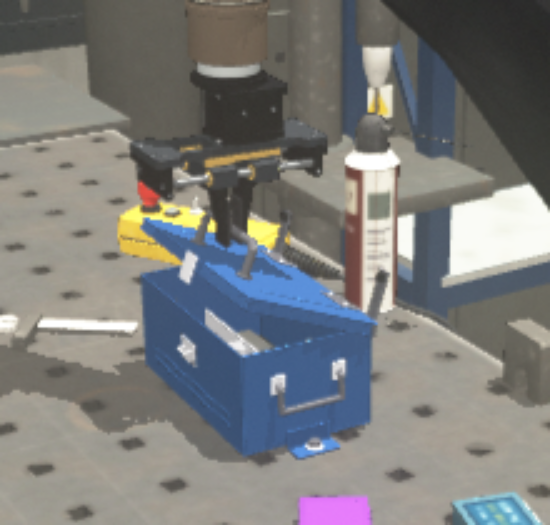

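The lid is following at about 24° and the forces are low. I'll continue.

Call:
{"api": "move_arm", "payload": {"series": [[[0, -0.1, 0, 0.18, -0.01, 0.16, 0], [0, 0, 0, 0.17, -0.01, 0.15, 0], [0, 0, 0, 0.19, -0.01, 0.13, 0], [0, 0, 0, 0.2, -0.01, 0.11, 0], [0, 0, 0, 0.21, -0.01, 0.08, 0], [0, 0, 0, 0.22, -0.01, 0.06, 0], [0, 0, 0, 0, 0, 0, 0]]]}}

```text
time_s: 7.02
tcp_pos: [0.5724, 0.1138, 0.3013]
ee_rot: [[-0.014, -0.999, 0.037], [0.004, 0.037, 0.999], [-1.0, 0.014, 0.003]]
wrist_force: [-1.4, -0.4, -4.4]
gripper_width: 0.099
```

```bash
python3 - <<'E'
from h import *
lidplan(60,0)
E
```

```text
t 7.03 tcp [0.5724 0.1138 0.3013] F [-1.4 -0.4 -4.4] w 0.099
total deg [-0.23 -0.79  0.03] mm [ 6.2 -1.  -4.2]  per row [-0.028, -0.098, 0.003, 0.103, -0.016, -0.071]
grasp radius mm 136.48014135121565 lid est deg 57.56627964138639 M [0.19 0.54 0.05]
```

Call:
{"api": "move_arm", "payload": {"series": [[[0, 0.15, 0, 0.27, -0.01, -0.01, 0], [0, 0.25, 0, 0.27, -0.01, 0.0, 0], [0, 0.25, 0, 0.26, -0.01, -0.01, 0], [0, 0.25, 0, 0.26, -0.01, -0.04, 0], [0, 0, 0, 0, 0, 0, 0]]]}}

```text
time_s: 7.65
tcp_pos: [0.637, 0.1115, 0.3043]
ee_rot: [[-0.133, -0.991, 0.034], [0.004, 0.034, 0.999], [-0.991, 0.133, -0.0]]
wrist_force: [-1.9, 0.7, -2.6]
gripper_width: 0.103
```

```bash
python3 - <<'E'
from h import *
lidplan(84,8)
p,d=viewer.capture("scene"); cv2.imwrite("pics/s3.png",cv2.resize(p[60:310,180:400,::-1],None,fx=2.2,fy=2.2))
E
```

```text
t 7.65 tcp [0.637  0.1115 0.3043] F [-1.9  0.7 -2.6] w 0.103
total deg [ 0.03  0.37 -0.13] mm [ 3.  -0.9 -6.7]  per row [0.004, 0.046, -0.016, 0.05, -0.015, -0.112]
grasp radius mm 136.74700345608673 lid est deg 82.35479638948208 M [0.06 0.09 0.08]
```

View pics/s3.png

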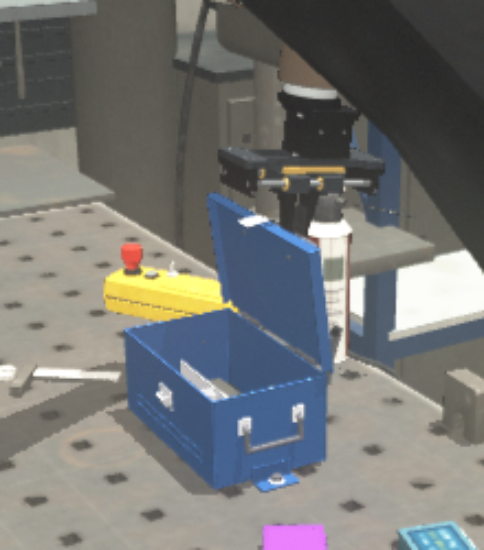

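Call:
{"api": "move_arm", "payload": {"series": [[[0, 0.25, 0, 0.2, -0.01, -0.09, 0], [0, 0.25, 0, 0.19, -0.01, -0.1, 0], [0, 0.25, 0, 0.18, -0.01, -0.11, 0], [0, 0.2, 0, 0.15, -0.01, -0.1, 0], [0, 0, 0, 0, 0, 0, 0]]]}}

```text
time_s: 8.32
tcp_pos: [0.6801, 0.11, 0.2903]
ee_rot: [[-0.245, -0.969, 0.031], [0.006, 0.03, 1.0], [-0.97, 0.245, -0.002]]
wrist_force: [-1.7, -0.2, -4.3]
gripper_width: 0.103
```

```bash
python3 - <<'E'
from h import *
lidplan(109,18)
E
```

```text
t 8.32 tcp [0.6801 0.11   0.2903] F [-1.7 -0.2 -4.3] w 0.103
total deg [ 0.23  3.83 -0.34] mm [ 20.4  -1.7 -17.1]  per row [0.028, 0.479, -0.043, 0.34, -0.028, -0.286]
grasp radius mm 135.71865009560165 lid est deg 99.06542282258266 M [ 0.08 -0.34  0.02]
```

Call:
{"api": "move_arm", "payload": {"series": [[[0, 0.12, 0, 0.1, 0, -0.08, 0], [0, 0.12, 0, 0.1, 0, -0.08, 0], [0, 0.12, 0, 0.1, 0, -0.08, 0], [0, 0.12, 0, 0.08, 0, -0.07, 0], [0, 0, 0, 0, 0, 0, 0]]]}}

```text
time_s: 8.95
tcp_pos: [0.7001, 0.1098, 0.2791]
ee_rot: [[-0.317, -0.948, 0.027], [0.002, 0.027, 1.0], [-0.948, 0.317, -0.006]]
wrist_force: [2.1, -0.8, -1.7]
gripper_width: 0.104
```

```bash
python3 - <<'E'
from h import *
lidplan(109,18)
p,d=viewer.capture("scene"); cv2.imwrite("pics/s4.png",cv2.resize(p[60:310,180:400,::-1],None,fx=2.2,fy=2.2))
E
```

```text
t 8.95 tcp [0.7001 0.1098 0.2791] F [ 2.1 -0.8 -1.7] w 0.104
total deg [ 0.35 -0.48 -0.57] mm [ 0.5 -1.4 -6. ]  per row [0.043, -0.06, -0.071, 0.008, -0.024, -0.1]
grasp radius mm 135.15721309707027 lid est deg 107.16714807575414 M [-0.16 -1.05  0.03]
```

View pics/s4.png

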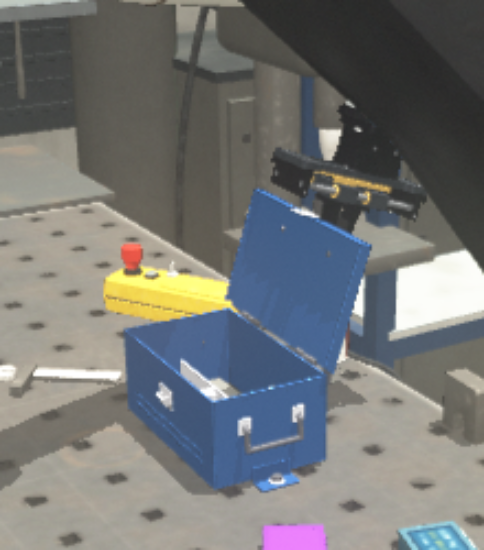

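Call:
{"api": "move_arm", "payload": {"series": [[[0, 0, 0, 0.08, 0, -0.07, 0], [0, 0, 0, 0.08, 0, -0.07, 0], [0, 0, 0, 0, 0, 0, 0]]]}}

```text
time_s: 9.38
tcp_pos: [0.7013, 0.1101, 0.2787]
ee_rot: [[-0.34, -0.94, 0.021], [-0.003, 0.023, 1.0], [-0.94, 0.34, -0.011]]
wrist_force: [2.8, -0.7, -2.4]
gripper_width: 0.101
```

```bash
python3 - <<'E'
from h import *
lidplan(109,18)
p,d=viewer.capture("top"); W=cloud("top",d); cv2.imwrite("pics/t4.png",cv2.resize(p[160:310,210:360,::-1],None,fx=4,fy=4))
E
```

```text
t 9.38 tcp [0.7013 0.1101 0.2787] F [ 2.8 -0.7 -2.4] w 0.101
total deg [ 0.55 -1.88 -0.91] mm [-0.8 -1.7 -5.6]  per row [0.069, -0.235, -0.114, -0.013, -0.029, -0.093]
grasp radius mm 135.19818177839747 lid est deg 107.18814972972807 M [-0.18 -1.31  0.04]
```

View pics/t4.png

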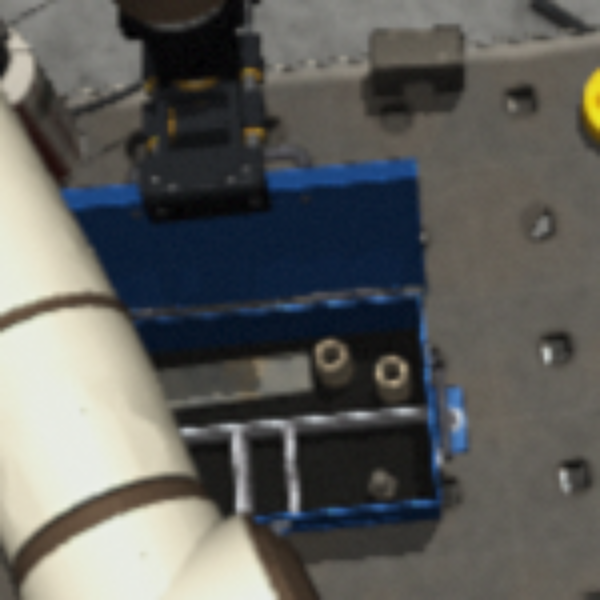

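It pushes no further, so the lid is on its stops (about 107° by kinematics). I'll open slightly and back out along the tool axis.

Call:
{"api": "move_arm", "payload": {"series": [[[0, 0, 0, 0, 0, 0, 0.28], [0, 0, 0, 0, 0, 0, 0.28], [0, 0, 0, 0, 0, 0, 0.28], [0, 0, 0, 0.07, 0, 0.2, 0.28], [0, 0, 0, 0.1, 0, 0.3, 0.28], [0, 0, 0, 0.13, 0, 0.4, 0.28], [0, 0, 0, 0.13, 0, 0.4, 0.28], [0, 0, 0, 0, 0, 0, 0.28]]]}}

```text
time_s: 10.42
tcp_pos: [0.7301, 0.1093, 0.3575]
ee_rot: [[-0.338, -0.941, 0.023], [-0.003, 0.025, 1.0], [-0.941, 0.338, -0.011]]
wrist_force: [1.0, 0.3, -0.4]
gripper_width: 0.28
```

```bash
python3 - <<'E'
from h import *
lidplan(109,18)
p,d=viewer.capture("scene"); cv2.imwrite("pics/s5.png",cv2.resize(p[60:310,180:400,::-1],None,fx=2.2,fy=2.2))
E
```

```text
t 10.43 tcp [0.7301 0.1093 0.3575] F [ 1.   0.3 -0.4] w 0.28
total deg [ 0.57 -1.75 -0.8 ] mm [-29.6  -0.9 -84.4]  per row [0.071, -0.219, -0.1, -0.493, -0.015, -1.407]
grasp radius mm 217.56772951722658 lid est deg 101.85799012589298 M [ 0.06 -0.6  -0.04]
```

View pics/s5.png

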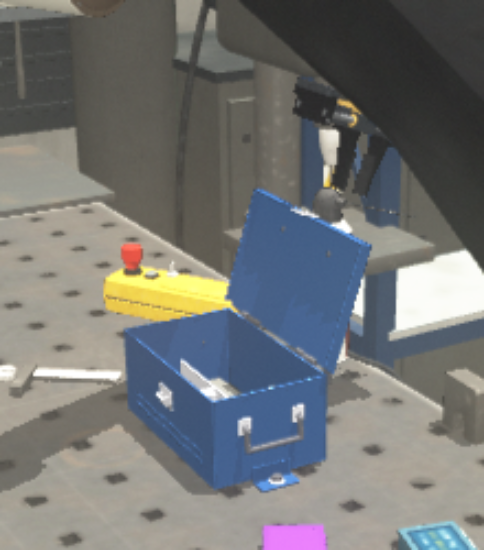

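```bash
cat > kin.py <<'E'
import numpy as np, json
from scipy.optimize import least_squares
from scipy.spatial.transform import Rotation as R
LO=np.array([-179.83,-69.29,-61.27,-181.25,-171.15,-177.46]);HI=np.array([179.83,118.12,80.66,117.63,-9.14,177.46])
def fk(q,p,s4,s6):
    q=np.radians(q)
    Rz=lambda a:R.from_euler('z',a).as_matrix();Ry=lambda a:R.from_euler('y',a).as_matrix();Rx=lambda a:R.from_euler('x',a).as_matrix()
    A=Rz(q[0]); x=np.array([0,0,p[0]])+A@[p[1],0,0]
    A=A@Ry(q[1]); x=x+A@[0,0,p[2]]
    A=A@Ry(-q[2]); x=x+A@[p[3],0,p[4]]
    A=A@Rx(s4*q[3])@Ry(-q[4])@Rx(s6*q[5]+p[6]); x=x+A@[p[5],0,0]
    return x,A
E
python3 - <<'E'
from h import *; from kin import *
log()
D=[json.loads(l) for l in open("log.jsonl")]
for s4 in(1,-1):
  for s6 in (1,-1):
    for r6 in (0,np.pi/2,np.pi,-np.pi/2):
      def f(p):
        e=[]
        for q,x,A in D:
            a,B=fk(q,p,s4,s6); e+=list((a-x)*10)+list((B-np.array(A)).ravel())
        return np.array(e)
      o=least_squares(f,[.4,.05,.4,.4,.05,.15,r6])
      if o.cost<1: print(s4,s6,o.cost,np.round(o.x,4),abs(o.fun).max())
E
```

Call:
{"api": "move_arm", "payload": {"series": [[[0, -0.3, 0, 0, 0, 0.5, 0.28], [0, -0.6, 0, -0.2, -0.1, 0.3, 0.5], [0, -0.6, 0, -0.2, -0.2, 0, 1], [0, -0.6, 0, -0.2, -0.4, 0, 1]]]}}

```text
time_s: 10.98
tcp_pos: [0.6936, 0.068, 0.4063]
ee_rot: [[-0.042, -0.999, 0.023], [-0.005, 0.023, 1.0], [-0.999, 0.042, -0.006]]
wrist_force: [0.4, 0.1, -0.3]
gripper_width: 0.535
```

```bash
python3 - <<'E'
from h import *
log()
for l in open("log.jsonl"):
    q,x,A=json.loads(l); print(np.round(q,1),np.round(x,3),"az",round(np.degrees(np.arctan2(x[1],x[0])),1),"r",round(np.hypot(*x[:2]),3),"jaw",round(np.degrees(np.arctan2(A[1][1],A[0][1])),1),"ax",np.round(np.array(A)[:,0],3), q[1]-q[2]-q[4])
E
```

```text
[ 34.    9.9 -16.1   0.2 -63.2 -33.8] [0.487 0.135 0.296] az 15.5 r 0.506 jaw -179.7 ax [ 0.013  0.004 -1.   ] 89.24819655864465
[ 31.8  13.4 -23.5  -0.3 -53.1 -34.1] [0.481 0.111 0.219] az 13.0 r 0.494 jaw 177.5 ax [-0.003  0.004 -1.   ] 90.020790925943
[ 32.2  14.4 -23.8  -0.3 -51.7 -34. ] [0.484 0.117 0.209] az 13.6 r 0.498 jaw 177.9 ax [-0.001  0.005 -1.   ] 89.8825456271645
[ 32.2  14.4 -23.8  -0.4 -51.8 -34. ] [0.483 0.117 0.209] az 13.6 r 0.497 jaw 177.9 ax [-0.003  0.005 -1.   ] 90.00407005010456
[ 30.5  14.  -16.5  -0.6 -60.1 -32.4] [0.508 0.116 0.256] az 12.9 r 0.521 jaw 177.8 ax [-0.014  0.003 -1.   ] 90.63842376463293
[ 26.9  18.   -4.1  -0.6 -68.5 -28.8] [0.572 0.114 0.301] az 11.2 r 0.584 jaw 177.9 ax [-0.014  0.004 -1.   ] 90.59810105081125
[ 23.   26.9  10.8  -3.2 -80.9 -24.3] [0.637 0.111 0.304] az 9.9 r 0.647 jaw 178.0 ax [-0.133  0.004 -0.991] 96.94712105316165
[ 20.7  34.5  22.   -5.3 -90.6 -21.9] [0.68 0.11 0.29] az 9.2 r 0.689 jaw 178.2 ax [-0.245  0.006 -0.97 ] 103.16435347661236
[ 19.7  39.   28.2  -6.3 -96.6 -21.1] [0.7   0.11  0.279] az 8.9 r 0.709 jaw 178.4 ax [-0.317  0.002 -0.948] 107.37294007232653
[ 19.7  39.8  29.5  -6.5 -98.5 -20.8] [0.701 0.11  0.279] az 8.9 r 0.71 jaw 178.6 ax [-0.34  -0.003 -0.94 ] 108.79422545698154
[  18.9   42.2   44.9   -6.6 -111.4  -21.7] [0.73  0.109 0.358] az 8.5 r 0.738 jaw 178.5 ax [-0.338 -0.003 -0.941] 108.6693471215025
[  18.9   42.3   44.8   -6.7 -111.3  -21.7] [0.73  0.109 0.356] az 8.5 r 0.738 jaw 178.5 ax [-0.341 -0.003 -0.94 ] 108.82868926553269
[ 18.7  28.2  26.3  -0.5 -90.5 -20. ] [0.694 0.068 0.406] az 5.6 r 0.697 jaw 178.7 ax [-0.042 -0.005 -0.999] 92.37852857418338
```

```bash
sed -i 's/\[p\[3\],0,p\[4\]\]/[p[3],p[7],p[4]]/; s/\[p\[5\],0,0\]/[p[5],p[8],p[9]]/' kin.py; python3 - <<'E'
from h import *; from kin import *
D=[json.loads(l) for l in open("log.jsonl")]
for s4 in(1,-1):
  for s6 in (1,-1):
    for r6 in (0,np.pi/2,np.pi,-np.pi/2):
      def f(p):
        e=[]
        for q,x,A in D:
            a,B=fk(q,p,s4,s6); e+=list((a-x)*10)+list((B-np.array(A)).ravel())
        return np.array(e)
      o=least_squares(f,[.4,.05,.4,.4,.05,.15,r6,-.16,0,0])
      if o.cost<1: print(s4,s6,o.cost,np.round(o.x,4).tolist(),abs(o.fun).max())
E
```

```text
1 1 0.9387523888920799 [0.1533, 0.251, 0.1296, 0.3393, 0.0359, -0.1196, -0.6473, -0.6473, 0.2576, 0.4277] 0.27199700024812273
1 1 0.9387523888920443 [0.1533, 0.251, 0.1296, 0.3393, 0.0359, -0.1196, -0.6473, -0.6473, 0.2576, 0.4277] 0.271997034517588
1 1 0.9387523888920906 [0.1533, 0.251, 0.1296, 0.3393, 0.0359, -0.1196, 5.6359, -0.6473, 0.2576, 0.4277] 0.2719971180311862
1 1 0.9387523888920423 [0.1533, 0.251, 0.1296, 0.3393, 0.0359, -0.1196, -0.6473, -0.6473, 0.2576, 0.4277] 0.27199707278592755
1 -1 0.32655486856056715 [0.1552, -0.0287, 0.3615, 0.4009, -0.0299, 0.0215, -1.5841, -0.0808, -0.1349, -0.0074] 0.21156752308508275
1 -1 0.32655486856056815 [0.1552, -0.0287, 0.3615, 0.4009, -0.0299, 0.0215, 4.6991, -0.0808, -0.1349, -0.0074] 0.21156752177509175
1 -1 0.326554868560568 [0.1552, -0.0287, 0.3615, 0.4009, -0.0299, 0.0215, 4.6991, -0.0808, -0.1349, -0.0074] 0.21156752200341453
1 -1 0.3265548685605678 [0.1552, -0.0287, 0.3615, 0.4009, -0.0299, 0.0215, -1.5841, -0.0808, -0.1349, -0.0074] 0.2115675236183146
-1 1 0.5343889360214413 [0.1569, -0.0374, 0.6147, 0.4294, -0.0077, 0.2714, -0.6349, -0.0917, -0.0454, -0.0554] 0.25316528463120963
-1 1 0.534388936021984 [0.1569, -0.0374, 0.6147, 0.4294, -0.0077, 0.2714, -0.6349, -0.0917, -0.0454, -0.0554] 0.25316509208111093
-1 1 0.5343889360214594 [0.1569, -0.0374, 0.6147, 0.4294, -0.0077, 0.2714, 5.6483, -0.0917, -0.0454, -0.0554] 0.2531653321941033
-1 1 0.5343889360214523 [0.1569, -0.0374, 0.6147, 0.4294, -0.0077, 0.2714, -0.6349, -0.0917, -0.0454, -0.0554] 0.2531653244231151
-1 -1 0.0061581312815192635 [0.1583, 0.0071, 0.511, 0.4053, 0.0063, 0.1969, -1.5708, -0.0762, -0.0588, -0.0624] 0.04628712186680317
-1 -1 0.006158131281519315 [0.1583, 0.0071, 0.511, 0.4053, 0.0063, 0.1969, 4.7124, -0.0762, -0.0588, -0.0624] 0.04628712272861407
-1 -1 0.006158131281519287 [0.1583, 0.0071, 0.511, 0.4053, 0.0063, 0.1969, -1.5708, -0.0762, -0.0588, -0.0624] 0.046287122755312715
```

```bash
python3 - <<'E'
s=open("kin.py").read()
s=s.replace("[p[3],p[7],p[4]]","[p[3],0,p[4]]").replace("A=A@Rx(s4*q[3])@Ry","A=A@Rx(s4*q[3]); x=x+A@[0,p[7],0]\n    A=A@Ry").replace("[p[5],p[8],p[9]]","[p[5],0,0]")
open("kin.py","w").write(s)
E
python3 - <<'E'
from h import *; from kin import *
D=[json.loads(l) for l in open("log.jsonl")]
s4=s6=-1
def f(p):
        e=[]
        for q,x,A in D:
            a,B=fk(q,p,s4,s6); e+=list((a-x)*10)+list((B-np.array(A)).ravel())
        return np.array(e)
o=least_squares(f,[.2,.0,.4,.4,.0,.15,-1.57,-.16])
print(s4,s6,o.cost,np.round(o.x,4).tolist(),abs(o.fun).max())
json.dump(o.x.tolist(),open("kp.json","w"))
E
cat >> kin.py <<'E'
P=json.load(open("kp.json"))
def ik(x,A,q0):
    f=lambda q:(lambda r:np.r_[(r[0]-x)*10,(r[1]-A).ravel()])(fk(q,P,-1,-1))
    o=least_squares(f,np.clip(q0,LO+.5,HI-.5),bounds=(LO,HI),x_scale=30.)
    return o.x,np.sqrt(2*o.cost)
E
```

```text
-1 -1 2.624909836152425e-29 [0.1606, 0.0, 0.5649, 0.4218, -0.0, 0.2368, -1.5708, -0.1598] 3.3306690738754696e-15
```

Exact kinematics are fitted, so I'll check the re-orientation path against joint limits before choosing it.

```bash
python3 - <<'E'
from h import *; from kin import *
L=np.array([np.cos(np.radians(74.7)),np.sin(np.radians(74.7)),0]);Wd=np.array([L[1],-L[0],0]); z=np.array([0,0,1.])
q0=np.array(r.sense()["joints"])
def path(name,waypts):
    q=q0
    for lab,g,ax,jaw in waypts:
        A=tool(ax,jaw); q,e=ik(np.array(g)-0.051*A[:,0],A,q)
        m=np.minimum(q-LO,HI-q)
        # forearm end point
        c=np.radians(q); 
        x,Rr=fk(q,P,-1,-1); wc=x-P[5]*Rr[:,0]
        q5=q.copy(); 
        # forearm tip
        Rz=R.from_euler('z',c[0]).as_matrix(); B=Rz@R.from_euler('y',c[1]).as_matrix(); el=np.array([0,0,P[0]])+B@[0,0,P[2]]; B=B@R.from_euler('y',-c[2]).as_matrix(); ft=el+B@[P[3],0,0]
        print(name,lab,np.round(q,0),"err",round(e,4),"margin",round(m.min(),1),"wc",np.round(wc,3),"ft",np.round(ft,3))
tin=np.array([.577,-.268,0])
def rel(ang,s,lead,jaw): # ang from down toward lead
    return -np.cos(np.radians(ang))*z+np.sin(np.radians(ang))*lead
for s,nm in((-1,"A"),(1,"B")):
    u=-s*0.012*L
    w=[("above",tin+u+[0,0,.15],rel(0,0,s*L,0),-Wd),("pre",tin+u+[0,0,.1],rel(30,0,s*L,0),-Wd),("pick",tin+u+[0,0,.024],rel(30,0,s*L,0),-Wd)]
    for a in (30,10,-10,-30,-50,-60): w.append((a,np.array([.57,-.21,.2]),rel(a,0,s*L,0),-Wd))
    w.append(("place",np.array([.57,-.21,.06]),rel(-60,0,s*L,0),-Wd))
    path(nm,w)
for az in (0,-25):
  for sg in (1,-1):
    s=-1; lead=L*s
    w=[("above",tin+[0,0,.15],rel(0,0,lead,0),-Wd*sg),("pick",tin+[0,0,.024],rel(30,0,lead,0),-Wd*sg)]
    for k in range(0,6):
        a=30-18*k; yaw=np.radians((az-74.7)*k/5); Rt=R.from_euler('z',yaw).as_matrix()
        w.append((a,np.array([.6,-.25,.2]),Rt@rel(a,0,lead,0),Rt@(-Wd*sg)))
    w.append(("place",np.array([.6,-.25,.06]),Rt@rel(-60,0,lead,0),Rt@(-Wd*sg)))
    path(f"C{az}{sg}",w)
E
```

```text
A above [ -9.  27.  -5.  -0. -58.  -6.] err 0.0 margin 48.5 wc [ 0.58  -0.256  0.438] ft [ 0.606 -0.099  0.438]
A pre [  1.  32. -24.  39. -50. -45.] err 0.0 margin 37.2 wc [ 0.618 -0.118  0.349] ft [0.534 0.006 0.293]
A pick [ -1.  37. -29.  46. -43. -54.] err 0.0 margin 32.8 wc [ 0.618 -0.118  0.273] ft [ 0.515 -0.005  0.226]
A 30 [  6.  24. -19.  32. -63. -40.] err 0.0 margin 42.4 wc [ 0.608 -0.071  0.449] ft [0.537 0.058 0.388]
A 10 [ -0.  22. -10.  11. -61. -21.] err 0.0 margin 50.8 wc [ 0.583 -0.162  0.483] ft [ 0.568 -0.005  0.457]
A -10 [-10.  23.  -1. -11. -66.  -1.] err 0.0 margin 56.6 wc [ 0.557 -0.258  0.483] ft [ 0.596 -0.106  0.511]
A -30 [-21.  26.   7. -31. -76.  15.] err 0.0 margin 66.8 wc [ 0.532 -0.349  0.449] ft [ 0.606 -0.23   0.527]
A -50 [-30.  32.  12. -48. -88.  25.] err 0.0 margin 68.7 wc [ 0.512 -0.423  0.385] ft [ 0.601 -0.35   0.496]
A -60 [-34.  35.  14. -55. -94.  28.] err 0.0 margin 67.0 wc [ 0.504 -0.45   0.344] ft [ 0.595 -0.402  0.466]
A place [-34.  46.  10. -55. -86.  39.] err 0.0 margin 70.7 wc [ 0.504 -0.45   0.204] ft [ 0.619 -0.418  0.311]
B a
[... 4481 characters left out ...]
 0.385]
C-25-1 12 [ -4.  28.  -1.  11. -68. 144.] err 0.0 margin 33.6 wc [ 0.635 -0.201  0.481] ft [ 0.63  -0.044  0.455]
C-25-1 -6 [-10.  25.   0.  -5. -61. 137.] err 0.0 margin 40.1 wc [ 0.575 -0.267  0.486] ft [ 0.61  -0.112  0.498]
C-25-1 -24 [-14.  19.  -8. -17. -43. 129.] err 0.0 margin 34.0 wc [ 0.487 -0.28   0.463] ft [ 0.544 -0.137  0.504]
C-25-1 -42 [-11.  14. -23. -19. -12. 113.] err 0.0 margin 3.0 wc [ 0.408 -0.233  0.414] ft [ 0.468 -0.091  0.456]
C-25-1 -60 [-26.  14. -18. -89.  -9. 177.] err 0.2189 margin 0.0 wc [ 0.364 -0.182  0.351] ft [ 0.442 -0.215  0.487]
C-25-1 place [-26.  26. -18. -89.  -9. 177.] err 0.4267 margin 0.0 wc [ 0.396 -0.197  0.257] ft [ 0.498 -0.242  0.372]
```

```bash
python3 - <<'E'
from h import *
p,d=viewer.capture("top"); W=cloud("top",d)
m=(W[...,1]<-0.33)&(W[...,1]>-0.75)&(W[...,0]>.2)&(W[...,0]<.56)&(W[...,2]>.03)
q=W[m]
for lo,hi in((.03,.06),(.06,.12),(.12,.2),(.2,.3)):
    t=q[(q[:,2]>lo)&(q[:,2]<hi)]
    if len(t): print(lo,len(t),np.round(np.percentile(t,1,axis=0),3),np.round(np.percentile(t,99,axis=0),3))
cv2.imwrite("pics/t5.png",p[:,:,::-1])
E
```

```text
0.03 779 [ 0.201 -0.747  0.03 ] [ 0.412 -0.397  0.06 ]
0.06 7870 [ 0.202 -0.746  0.06 ] [ 0.409 -0.394  0.103]
```

View pics/t5.png

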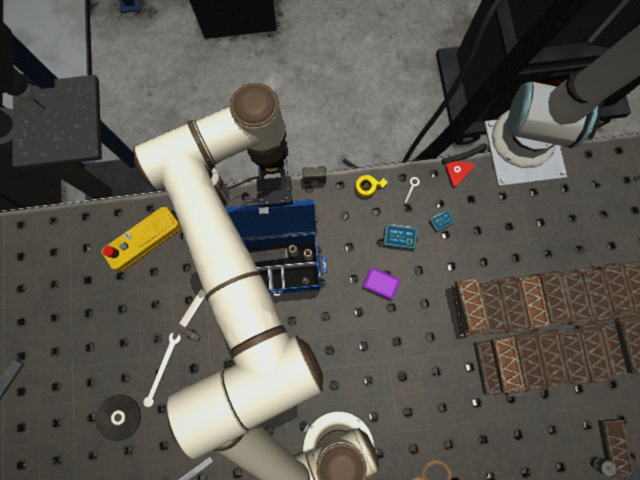

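Path A (pure roll about the jaw axis, tool tilted 20° at the pick and 70° the other way at standing) has wide margins. Next I move to the pre-grasp.

```bash
cat >> h.py <<'E'
La=np.radians(74.7); L=np.array([np.cos(La),np.sin(La),0]);Wd=np.array([L[1],-L[0],0]); Z=np.array([0,0,1.])
def tilt(a): # a deg: tool toward -L
    return tool(-np.cos(np.radians(a))*Z-np.sin(np.radians(a))*L,-Wd)
E
python3 - <<'E'
from h import *
plan([.580,-.256,.11],tilt(20),9)
E
```

```text
t 11.03 tcp [0.6904 0.0644 0.4084] F [-2.1 -1.1  0.1] w 0.582
total deg [-19.76   0.54 -13.32] mm [-105.8 -303.6 -250.4]  per row [-0.274, 0.008, -0.185, -0.196, -0.562, -0.464]
```

Call:
{"api": "move_arm", "payload": {"series": [[[-0.27, 0, -0.19, -0.2, -0.7, 0, 1], [-0.27, 0, -0.19, -0.2, -0.7, 0, 1], [-0.27, 0, -0.19, -0.2, -0.7, 0, 1], [-0.27, 0, -0.19, -0.2, -0.7, -0.4, 1], [-0.27, 0, -0.19, -0.2, -0.7, -0.6, 1], [-0.27, 0, -0.19, -0.2, -0.6, -0.7, 1], [-0.27, 0, -0.19, -0.2, -0.4, -0.7, 1], [-0.27, 0, -0.19, -0.2, -0.3, -0.7, 1], [-0.27, 0, -0.19, -0.1, -0.2, -0.6, 1], [0, 0, 0, 0, 0, -0.3, 1], [0, 0, 0, 0, 0, 0, 1]]]}}

```text
time_s: 12.4
tcp_pos: [0.5819, -0.2454, 0.186]
ee_rot: [[-0.049, -0.963, 0.265], [-0.345, 0.265, 0.9], [-0.937, -0.047, -0.346]]
wrist_force: [-0.8, 0.6, 0.6]
gripper_width: 1.004
```

```bash
python3 - <<'E'
from h import *
plan([.580,-.256,.024],tilt(20),1)
p,d=viewer.capture("top"); cv2.imwrite("pics/t6.png",cv2.resize(p[150:330,320:480,::-1],None,fx=3.3,fy=3.3))
p,d=viewer.capture("scene"); cv2.imwrite("pics/s6.png",cv2.resize(p[150:390,240:500,::-1],None,fx=2.4,fy=2.4))
E
```

```text
t 12.4 tcp [ 0.5819 -0.2454  0.186 ] F [-0.8  0.6  0.6] w 1.004
total deg [0.95 2.53 0.11] mm [   2.7    6.2 -114.1]  per row [0.119, 0.316, 0.014, 0.046, 0.103, -1.901]
```

View pics/t6.png

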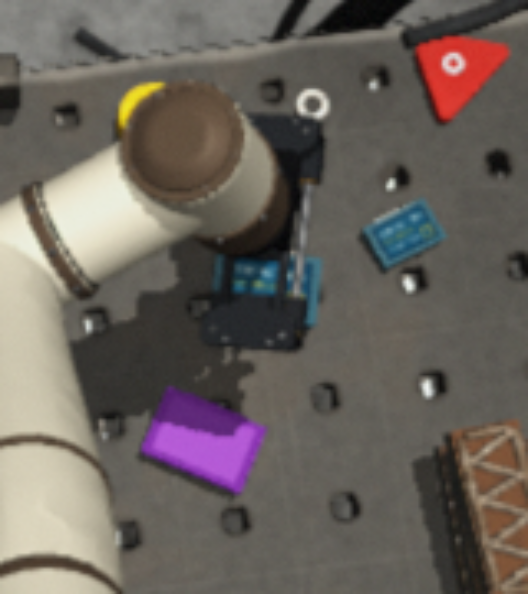

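View pics/s6.png

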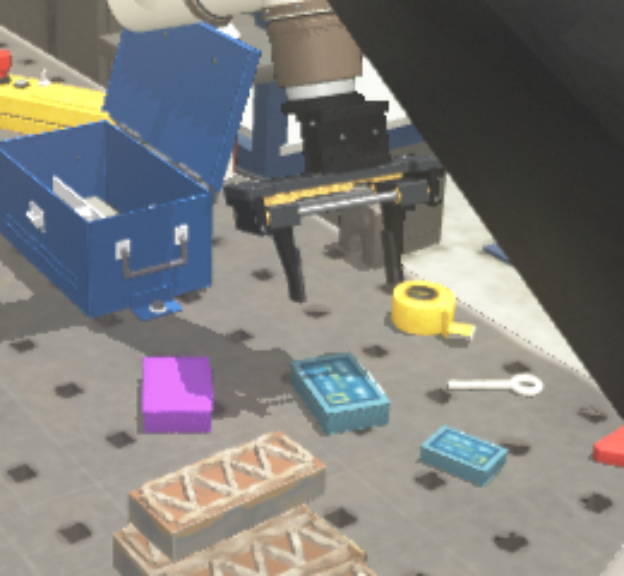

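The jaws straddle the tin. Lowering.

Call:
{"api": "move_arm", "payload": {"series": [[[0.06, 0.16, 0, 0.03, 0.05, -0.3, 1], [0.06, 0.16, 0, 0.02, 0.05, -0.4, 1], [0, 0, 0, 0, 0, -0.4, 1], [0, 0, 0, 0, 0, -0.25, 1], [0, 0, 0, 0, 0, 0, 1]]]}}

```text
time_s: 13.12
tcp_pos: [0.5883, -0.2376, 0.1033]
ee_rot: [[-0.087, -0.965, 0.249], [-0.329, 0.264, 0.907], [-0.94, -0.003, -0.34]]
wrist_force: [-0.1, -0.8, 0.3]
gripper_width: 1.004
```

```bash
python3 - <<'E'
from h import *
plan([.580,-.256,.024],tilt(20),1)
E
```

```text
t 13.12 tcp [ 0.5883 -0.2376  0.1033] F [-0.1 -0.8  0.3] w 1.004
total deg [-0.08  0.19 -0.01] mm [ -3.7  -1.5 -31.3]  per row [-0.01, 0.024, -0.001, -0.061, -0.025, -0.522]
```

Call:
{"api": "move_arm", "payload": {"series": [[[0, 0, 0, -0.06, -0.02, -0.2, 1], [0, 0, 0, 0, 0, -0.17, 1], [0, 0, 0, 0, 0, -0.08, 1], [0, 0, 0, 0, 0, 0, 1]]]}}

```text
time_s: 13.62
tcp_pos: [0.5852, -0.239, 0.0756]
ee_rot: [[-0.085, -0.965, 0.25], [-0.329, 0.264, 0.907], [-0.941, -0.005, -0.34]]
wrist_force: [-0.3, -1.0, -0.3]
gripper_width: 0.997
```

```bash
python3 - <<'E'
from h import *
plan([.580,-.256,.024],tilt(20),1)
p,d=viewer.capture("scene"); cv2.imwrite("pics/s7.png",cv2.resize(p[220:360,300:480,::-1],None,fx=4,fy=4))
E
```

```text
t 13.62 tcp [ 0.5852 -0.239   0.0756] F [-0.3 -1.  -0.3] w 0.997
total deg [-0.07  0.31 -0.02] mm [-0.6 -0.1 -3.6]  per row [-0.008, 0.039, -0.002, -0.01, -0.002, -0.061]
```

View pics/s7.png

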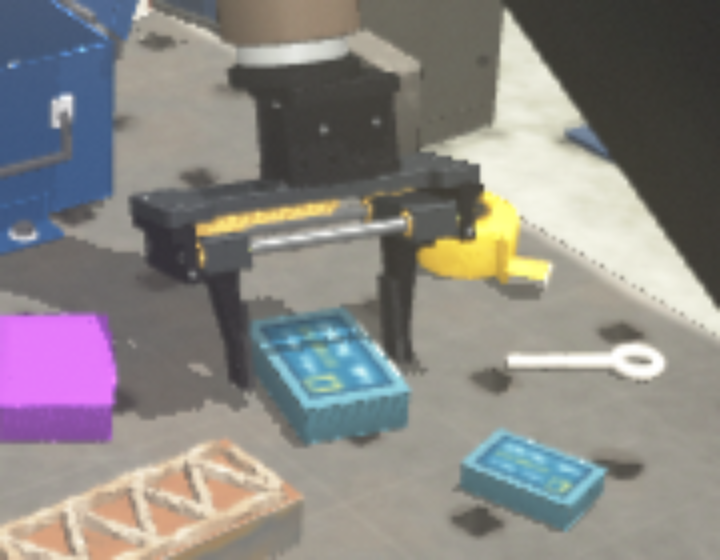

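Call:
{"api": "move_arm", "payload": {"series": [[[0, 0, 0, 0, 0, -0.05, 1], [0, 0, 0, 0, 0, 0, 0.6], [0, 0, 0, 0, 0, 0, 0.5], [0, 0, 0, 0, 0, 0, 0.4], [0, 0, 0, 0, 0, 0, 0.3], [0, 0, 0, 0, 0, 0, 0.3], [0, 0, 0, 0, 0, 0, 0.3]]]}}

```text
time_s: 14.55
tcp_pos: [0.5859, -0.239, 0.0737]
ee_rot: [[-0.083, -0.965, 0.25], [-0.329, 0.264, 0.907], [-0.941, -0.008, -0.339]]
wrist_force: [-1.1, 0.7, -1.1]
gripper_width: 0.737
```

```bash
python3 - <<'E'
from h import *
plan([.580,-.256,.2],tilt(-70),12)
E
```

```text
t 14.55 tcp [ 0.5859 -0.239   0.0737] F [-1.1  0.7 -1.1] w 0.737
total deg [ 86.73 -23.36   0.32] mm [-18.6 -63.2 143.8]  per row [0.903, -0.243, 0.003, -0.026, -0.088, 0.2]
```

Call:
{"api": "move_arm", "payload": {"series": [[[0, 0, 0, 0, 0, 0.1, 0.3], [0, 0, 0, 0, 0, 0.2, 0.3], [0, 0, 0, 0, 0, 0.3, 0.3], [0, 0, 0, 0, 0, 0.4, 0.3], [0, 0, 0, 0, 0, 0.4, 0.3], [0, 0, 0, 0, 0, 0.3, 0.3], [0, 0, 0, 0, 0, 0, 0.3]]]}}

```text
time_s: 15.42
tcp_pos: [0.5856, -0.2384, 0.1824]
ee_rot: [[-0.08, -0.965, 0.251], [-0.327, 0.264, 0.907], [-0.942, -0.01, -0.337]]
wrist_force: [0.2, 0.2, -0.7]
gripper_width: 0.733
```

```bash
python3 - <<'E'
from h import *
plan([.590,-.20,.2],tilt(-70),18)
p,d=viewer.capture("scene"); cv2.imwrite("pics/s8.png",cv2.resize(p[160:360,280:480,::-1],None,fx=3,fy=3))
E
```

```text
t 15.43 tcp [ 0.5856 -0.2384  0.1824] F [ 0.2  0.2 -0.7] w 0.733
total deg [ 86.61 -23.24   0.42] mm [-8.3 -7.8 35. ]  per row [0.601, -0.161, 0.003, -0.008, -0.007, 0.032]
```

View pics/s8.png

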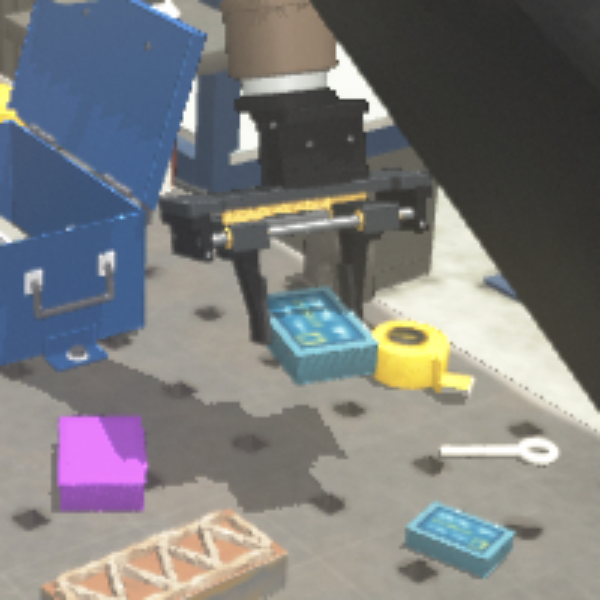

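Call:
{"api": "move_arm", "payload": {"series": [[[0.6, -0.16, 0, 0, 0, 0.1, 0.3], [0.6, -0.16, 0, 0, 0, 0.1, 0.3], [0.6, -0.16, 0, 0, 0, 0.1, 0.3], [0.6, -0.16, 0, 0, 0, 0.1, 0.3], [0.6, -0.16, 0, 0, 0, 0, 0.3], [0.6, -0.16, 0, 0, 0, 0, 0.3], [0.6, -0.16, 0, 0, 0, 0, 0.3], [0.6, -0.16, 0, 0, 0, 0, 0.3], [0.6, -0.16, 0, 0, 0, 0, 0.3], [0.6, -0.16, 0, 0, 0, 0, 0.3], [0.6, -0.16, 0, 0, 0, 0, 0.3], [0.6, -0.16, 0, 0, 0, 0, 0.3], [0.6, -0.16, 0, 0, 0, 0, 0.3], [0.6, -0.16, 0, 0, 0, 0, 0.3], [0.6, -0.16, 0, 0, 0, 0, 0.3], [0.6, -0.16, 0, 0, 0, 0, 0.3], [0.5, -0.14, 0, 0, 0, 0, 0.3], [0, 0, 0, 0, 0, 0, 0.3]]]}}

```text
time_s: 17.73
tcp_pos: [0.5745, -0.2355, 0.1822]
ee_rot: [[0.212, -0.969, 0.128], [0.895, 0.245, 0.374], [-0.394, 0.035, 0.919]]
wrist_force: [0.1, -0.3, -1.3]
gripper_width: 0.737
```

```bash
python3 - <<'E'
from h import *
plan([.590,-.20,.2],tilt(-70),1)
plan([.590,-.20,.064],tilt(-70),1)
p,d=viewer.capture("scene"); cv2.imwrite("pics/s9.png",cv2.resize(p[140:340,280:480,::-1],None,fx=3,fy=3))
p,d=viewer.capture("top"); cv2.imwrite("pics/t9.png",cv2.resize(p[150:330,320:480,::-1],None,fx=3.3,fy=3.3))
E
```

```text
t 17.73 tcp [ 0.5745 -0.2355  0.1822] F [ 0.1 -0.3 -1.3] w 0.737
total deg [ 2.58 -2.76 -1.17] mm [  2.9 -10.7  35.2]  per row [0.322, -0.345, -0.147, 0.048, -0.179, 0.587]
t 17.73 tcp [ 0.5745 -0.2355  0.1822] F [ 0.1 -0.3 -1.3] w 0.737
total deg [ 2.58 -2.76 -1.17] mm [   2.9  -10.7 -100.8]  per row [0.322, -0.345, -0.147, 0.048, -0.179, -1.679]
```

View pics/s9.png

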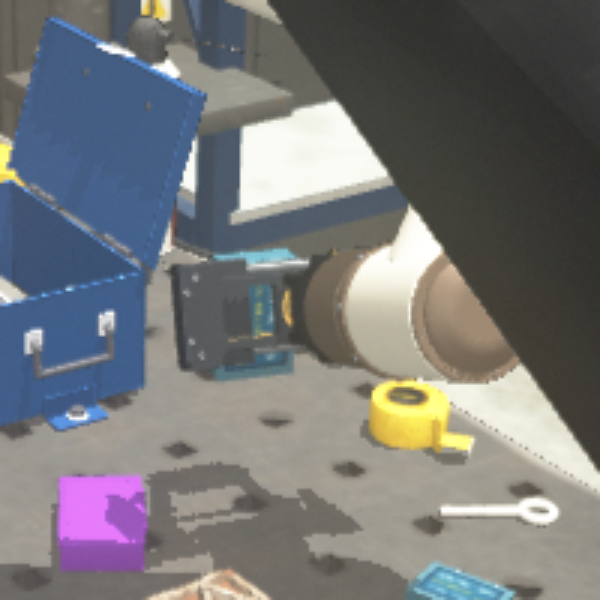

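View pics/t9.png

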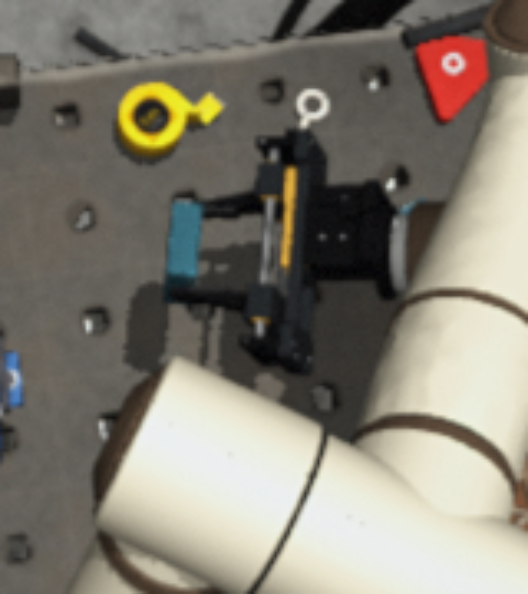

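The tin hangs upright in the jaws. I'll correct the residual tilt, lower to just above the table, then measure the height.

Call:
{"api": "move_arm", "payload": {"series": [[[0.16, -0.17, -0.07, 0.05, -0.1, -0.2, 0.3], [0.16, -0.17, -0.07, 0, -0.08, -0.3, 0.3], [0, 0, 0, 0, 0, -0.3, 0.3], [0, 0, 0, 0, 0, -0.3, 0.3], [0, 0, 0, 0, 0, -0.2, 0.3], [0, 0, 0, 0, 0, 0, 0.3]]]}}

```text
time_s: 18.58
tcp_pos: [0.5789, -0.2449, 0.1012]
ee_rot: [[0.247, -0.965, 0.084], [0.906, 0.261, 0.334], [-0.344, -0.006, 0.939]]
wrist_force: [0.5, -0.6, -1.3]
gripper_width: 0.735
```

```bash
python3 - <<'E'
from h import *
plan([.590,-.20,.0625],tilt(-70),1)
s=r.sense(); g=np.array(s["tcp_pos"])+.051*np.array(s["ee_rot"])[:,0]; print("grasp",g)
p,d=viewer.capture("top"); W=cloud("top",d)
hsv=cv2.cvtColor(p,cv2.COLOR_RGB2HSV)
m=np.zeros((480,640),bool); m[195:260,355:395]=1
m&=(hsv[...,0]>85)&(hsv[...,0]<115)&(hsv[...,1]>60)&(W[...,2]>.05)
q=W[m]; print("tin top z",np.percentile(q[:,2],[5,25,50,75,95]),rect(q),len(q))
cv2.imwrite("pics/t10.png",cv2.resize(p[180:280,330:430,::-1],None,fx=5,fy=5))
E
```

```text
t 18.57 tcp [ 0.5789 -0.2449  0.1012] F [ 0.5 -0.6 -1.3] w 0.735
total deg [ 0.23  0.29 -0.18] mm [ -1.6  -1.3 -21.3]  per row [0.029, 0.036, -0.022, -0.026, -0.022, -0.354]
grasp [ 0.59150775 -0.19868382  0.08362605]
tin top z [0.08419243 0.11376514 0.11764944 0.12013678 0.12325582] (array([ 594.5, -186.9]), array([29.3, 78.1]), 69.5) 243
```

View pics/t10.png

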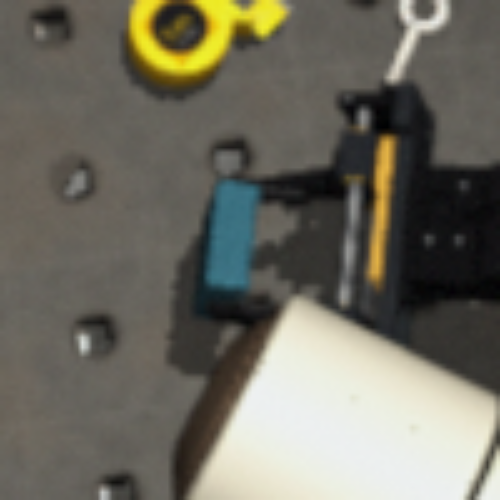

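Call:
{"api": "move_arm", "payload": {"series": [[[0, 0, 0, 0, 0, -0.15, 0.3], [0, 0, 0, 0, 0, -0.12, 0.3], [0, 0, 0, 0, 0, -0.04, 0.3], [0, 0, 0, 0, 0, 0, 0.3]]]}}

```text
time_s: 19.12
tcp_pos: [0.5798, -0.2453, 0.0838]
ee_rot: [[0.248, -0.965, 0.08], [0.905, 0.261, 0.337], [-0.346, -0.011, 0.938]]
wrist_force: [0.1, 0.0, -1.0]
gripper_width: 0.733
```

```bash
python3 - <<'E'
from h import *
plan([.590,-.20,.0615],tilt(-70),1)
E
```

```text
t 19.12 tcp [ 0.5798 -0.2453  0.0838] F [ 0.1  0.  -1. ] w 0.733
total deg [ 0.39  0.53 -0.2 ] mm [-2.5 -1.  -4.9]  per row [0.049, 0.066, -0.025, -0.041, -0.016, -0.081]
```

Call:
{"api": "move_arm", "payload": {"series": [[[0.05, 0.07, 0, 0, 0, -0.035, 0.3], [0, 0, 0, 0, 0, -0.035, 0.3], [0, 0, 0, 0, 0, 0, 0.3]]]}}

```text
time_s: 19.5
tcp_pos: [0.58, -0.2454, 0.0798]
ee_rot: [[0.245, -0.965, 0.089], [0.907, 0.261, 0.33], [-0.342, 0.0, 0.94]]
wrist_force: [0.2, -0.8, -0.9]
gripper_width: 0.73
```

```bash
python3 - <<'E'
from h import *
plan([.590,-.20,.0615],tilt(-70),1)
E
```

```text
t 19.5 tcp [ 0.58   -0.2454  0.0798] F [ 0.2 -0.8 -0.9] w 0.73
total deg [-0.   -0.02 -0.19] mm [-2.6 -0.8 -0.9]  per row [-0.0, -0.003, -0.024, -0.043, -0.013, -0.015]
```

Call:
{"api": "move_arm", "payload": {"series": [[[0, 0, 0, 0, 0, -0.025, 0.3], [0, 0, 0, 0, 0, 0, 0.3]]]}}

```text
time_s: 19.75
tcp_pos: [0.5801, -0.2455, 0.079]
ee_rot: [[0.245, -0.966, 0.088], [0.908, 0.26, 0.33], [-0.341, -0.001, 0.94]]
wrist_force: [-0.0, 0.1, -0.6]
gripper_width: 0.731
```

Call:
{"api": "move_arm", "payload": {"series": [[[0, 0, 0, 0, 0, -0.025, 0.3], [0, 0, 0, 0, 0, 0, 0.3]]]}}

```text
time_s: 20.0
tcp_pos: [0.5801, -0.2454, 0.0788]
ee_rot: [[0.244, -0.966, 0.086], [0.908, 0.259, 0.329], [-0.34, -0.002, 0.94]]
wrist_force: [-0.5, -0.1, -0.8]
gripper_width: 0.729
```

Call:
{"api": "move_arm", "payload": {"series": [[[0, 0, 0, 0, 0, -0.04, 0.3], [0, 0, 0, 0, 0, -0.03, 0.3]]]}}

```text
time_s: 20.25
tcp_pos: [0.5803, -0.2449, 0.0784]
ee_rot: [[0.242, -0.967, 0.081], [0.911, 0.255, 0.325], [-0.334, -0.005, 0.942]]
wrist_force: [-1.6, -1.1, 6.0]
gripper_width: 0.733
```

```bash
python3 - <<'E'
from h import *
plan([.590,-.20,.0615],tilt(-70),1)
print(r.sense()["moment"])
p,d=viewer.capture("scene"); cv2.imwrite("pics/s11.png",cv2.resize(p[200:340,300:460,::-1],None,fx=4,fy=4))
E
```

```text
t 20.25 tcp [ 0.5803 -0.2449  0.0784] F [-1.6 -1.1  6. ] w 0.733
total deg [-0.37  0.4  -0.5 ] mm [-2.9 -1.3  0.6]  per row [-0.046, 0.051, -0.063, -0.049, -0.022, 0.009]
[-0.3161654   0.45027895  0.20327652]
```

View pics/s11.png

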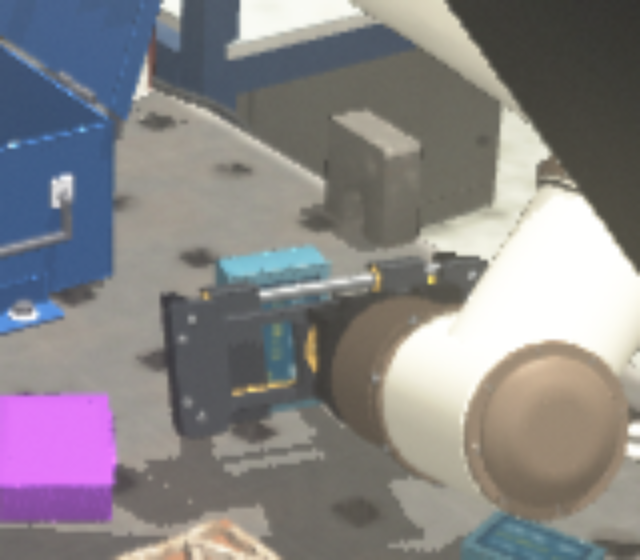

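Contact at +6 N. Relax, then open gently.

Call:
{"api": "move_arm", "payload": {"series": [[[0, 0, 0, 0, 0, 0.01, 0.3], [0, 0, 0, 0, 0, 0, 0.3]]]}}

```text
time_s: 20.55
tcp_pos: [0.5804, -0.2452, 0.0786]
ee_rot: [[0.243, -0.967, 0.081], [0.91, 0.257, 0.326], [-0.336, -0.005, 0.942]]
wrist_force: [0.6, -0.1, -0.1]
gripper_width: 0.738
```

Call:
{"api": "move_arm", "payload": {"series": [[[0, 0, 0, 0, 0, 0, 0.8], [0, 0, 0, 0, 0, 0, 0.9], [0, 0, 0, 0, 0, 0, 1], [0, 0, 0, 0, 0, 0, 1]]]}}

```text
time_s: 21.05
tcp_pos: [0.5803, -0.2449, 0.0775]
ee_rot: [[0.243, -0.966, 0.083], [0.91, 0.257, 0.325], [-0.336, -0.004, 0.942]]
wrist_force: [-0.5, 0.5, -0.7]
gripper_width: 0.977
```

```bash
python3 - <<'E'
from h import *
plan([.590,-.20,.0615],tilt(-70),1)
R_=np.array(r.sense()["ee_rot"])[:,0]; print("retreat 90mm:",np.round(-R_*1.5,3))
p,d=viewer.capture("scene"); cv2.imwrite("pics/s12.png",cv2.resize(p[200:340,300:460,::-1],None,fx=4,fy=4))
p,d=viewer.capture("top"); cv2.imwrite("pics/t12.png",cv2.resize(p[180:280,330:430,::-1],None,fx=5,fy=5))
E
```

```text
t 21.05 tcp [ 0.5803 -0.2449  0.0775] F [-0.5  0.5 -0.7] w 0.977
total deg [-0.31  0.31 -0.43] mm [-3.  -1.3  1.4]  per row [-0.039, 0.039, -0.053, -0.049, -0.022, 0.024]
retreat 90mm: [-0.365 -1.365  0.504]
```

View pics/t12.png

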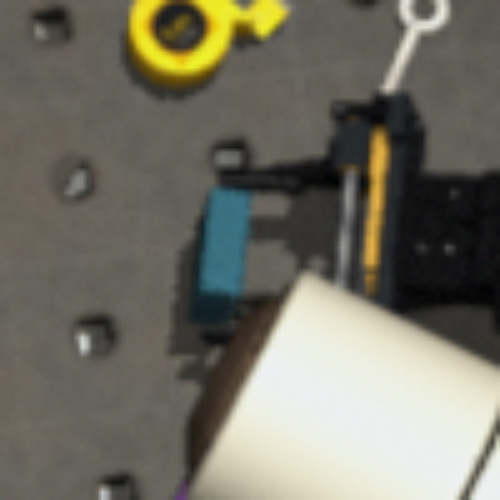

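View pics/s12.png

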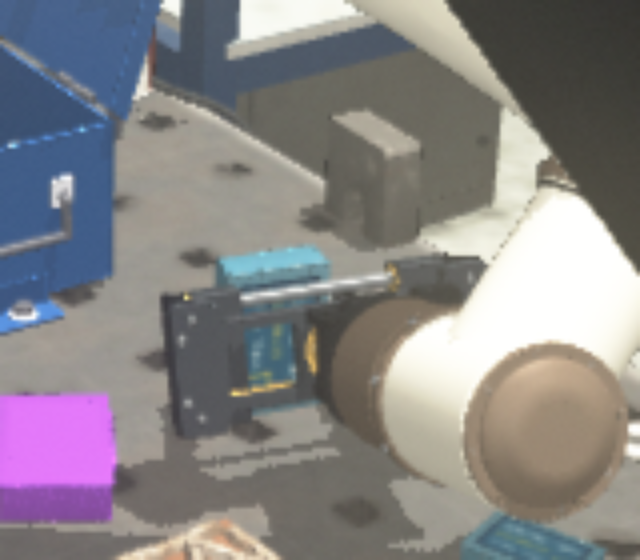

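It stands freely. Backing off along the tool axis.

Call:
{"api": "move_arm", "payload": {"series": [[[0, 0, 0, -0.03, -0.11, 0.04, 1], [0, 0, 0, -0.05, -0.2, 0.075, 1], [0, 0, 0, -0.06, -0.23, 0.085, 1], [0, 0, 0, -0.06, -0.23, 0.085, 1], [0, 0, 0, -0.06, -0.23, 0.085, 1], [0, 0, 0, -0.06, -0.23, 0.085, 1], [0, 0, 0, 0, 0, 0, 1]]]}}

```text
time_s: 22.02
tcp_pos: [0.5592, -0.3259, 0.1074]
ee_rot: [[0.245, -0.966, 0.082], [0.909, 0.258, 0.327], [-0.337, -0.006, 0.941]]
wrist_force: [-1.5, -0.1, 0.0]
gripper_width: 1.003
```

```bash
python3 - <<'E'
from h import *
from kin import *
plan([.590,-.20,.0615],tilt(-70),1)
# feasible regrasp: tool down, jaw along +-L
q=np.array(r.sense()["joints"]); print(np.round(q))
for j in (L,-L):
  qq=q
  for g in ([.55,-.30,.25],[.594,-.19,.2],[.594,-.19,.08],[.5,0,.25],[.49,.11,.15]):
    A=tool([0,0,-1],j if g[1]<-.1 else np.sign(j[1])*cy); qq,e=ik(np.array(g)+[0,0,.051],A,qq); print(g,np.round(qq),round(e,4),round(np.minimum(qq-LO,HI-qq).min(),1))
p,d=viewer.capture("scene"); cv2.imwrite("pics/s13.png",cv2.resize(p[200:340,300:460,::-1],None,fx=4,fy=4))
p,d=viewer.capture("top"); cv2.imwrite("pics/t13.png",cv2.resize(p[180:280,330:430,::-1],None,fx=5,fy=5))
E
```

```text
t 22.02 tcp [ 0.5592 -0.3259  0.1074] F [-1.5 -0.1  0. ] w 1.003
total deg [-0.19  0.38 -0.32] mm [ 18.2  79.6 -28.4]  per row [-0.024, 0.047, -0.04, 0.303, 1.327, -0.474]
[ -41.   51.   21.  -60. -101.   38.]
[0.55, -0.3, 0.25] [-14.  22.   1.   0. -70. -91.] 0.0 60.5
[0.594, -0.19, 0.2] [  -3.   24.   -3.   -0.  -63. -102.] 0.0 54.0
[0.594, -0.19, 0.08] [  -3.   31.  -11.   -0.  -49. -102.] 0.0 39.4
[0.5, 0, 0.25] [  19.    9.  -16.   -0.  -65. -111.] 0.0 45.4
[0.49, 0.11, 0.15] [  31.   15.  -24.   -0.  -51. -123.] 0.0 37.3
[0.55, -0.3, 0.25] [-14.  22.   1.  -0. -70.  89.] 0.0 60.5
[0.594, -0.19, 0.2] [ -3.  24.  -3.  -0. -63.  78.] 0.0 54.0
[0.594, -0.19, 0.08] [ -3.  31. -11.  -0. -49.  78.] 0.0 39.4
[0.5, 0, 0.25] [ 19.   9. -16.  -0. -65.  69.] 0.0 45.4
[0.49, 0.11, 0.15] [ 31.  15. -24.   0. -51.  57.] 0.0 37.3
```

View pics/t13.png

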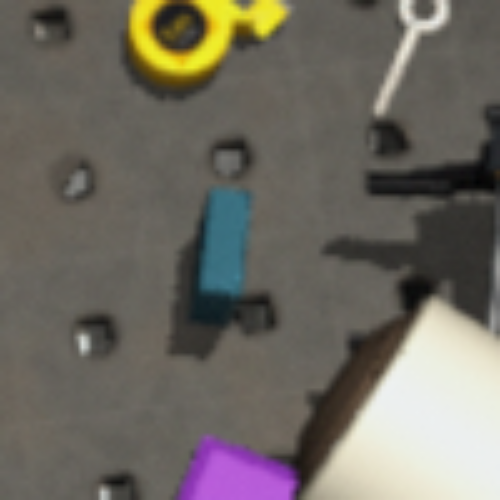

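View pics/s13.png

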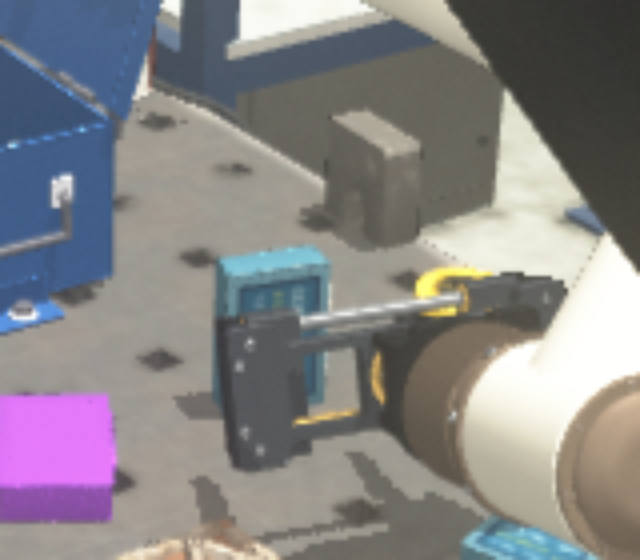

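The tin stands on its short end at top-view crop (225,250), that is pixel (375,230). I'll measure its top and plan the top-down regrasp.

```bash
cat >> h.py <<'E'
def onplane(cam,uv,z):
    P=viewer.camera_params(cam);K=P["mtx"];T=P["pose"]
    r_=np.c_[(uv[:,0]-K[0,2])/K[0,0],(uv[:,1]-K[1,2])/K[1,1],np.ones(len(uv))]@T[:3,:3].T
    return T[:3,3]+r_*((z-T[2,3])/r_[:,2])[:,None]
E
python3 - <<'E'
from h import *
p,d=viewer.capture("top"); W=cloud("top",d)
hsv=cv2.cvtColor(p,cv2.COLOR_RGB2HSV)
m=np.zeros((480,640),bool); m[205:260,360:390]=1
m&=(hsv[...,0]>85)&(hsv[...,0]<115)&(hsv[...,1]>60)
mt=m&(W[...,2]>.088)
q=W[mt]; print(np.median(q[:,2]),rect(q),len(q))
v,u=np.nonzero(mt); print(rect(onplane("top",np.c_[u,v].astype(float),.097)))
v,u=np.nonzero(m&(hsv[...,2]>95)); print(len(u),rect(onplane("top",np.c_[u,v].astype(float),.097)))
plan([.557,-.33,.28],tool([0,0,-1],-L),16)
plan([.557,-.33,.28],tool([0,0,-1],L),16)
E
```

```text
0.09657697883479788 (array([ 596.8, -185.7]), array([25.1, 62. ]), 75.4) 183
(array([ 595.6, -185. ]), array([25.2, 63.3]), 75.67)
168 (array([ 596.7, -186.7]), array([23.7, 59.7]), 75.67)
t 22.18 tcp [ 0.5595 -0.3239  0.1067] F [ 0.1  0.1 -0.5] w 0.998
total deg [-66.97 -38.28  76.99] mm [ -2.5  -6.1 224.3]  per row [-0.523, -0.299, 0.601, -0.003, -0.006, 0.234]
t 22.18 tcp [ 0.5595 -0.3239  0.1067] F [ 0.1  0.1 -0.5] w 0.998
total deg [-38.37  67.13 -77.94] mm [ -2.5  -6.1 224.3]  per row [-0.3, 0.524, -0.609, -0.003, -0.006, 0.234]
```

Call:
{"api": "move_arm", "payload": {"series": [[[0, 0, 0, 0, -0.1, 0.6, 1], [0, 0, 0, 0, 0, 0.8, 1], [-0.52, -0.3, 0.6, 0, 0, 0.7, 1], [-0.52, -0.3, 0.6, 0, 0, 0.7, 1], [-0.52, -0.3, 0.6, 0, 0, 0.6, 1], [-0.52, -0.3, 0.6, 0, 0, 0.3, 1], [-0.52, -0.3, 0.6, 0, 0, 0, 1], [-0.52, -0.3, 0.6, 0, 0, 0, 1], [-0.52, -0.3, 0.6, 0, 0, 0, 1], [-0.52, -0.3, 0.6, 0, 0, 0, 1], [-0.52, -0.3, 0.6, 0, 0, 0, 1], [-0.52, -0.3, 0.6, 0, 0, 0, 1], [-0.52, -0.3, 0.6, 0, 0, 0, 1], [-0.52, -0.3, 0.6, 0, 0, 0, 1], [-0.52, -0.3, 0.6, 0, 0, 0, 1], [-0.52, -0.3, 0.6, 0, 0, 0, 1], [-0.52, -0.3, 0.6, 0, 0, 0, 1], [-0.52, -0.3, 0.6, 0, 0, 0, 1], [0, 0, 0, 0, 0, 0, 1]]]}}

```text
time_s: 24.55
tcp_pos: [0.5608, -0.3112, 0.3286]
ee_rot: [[-0.003, -0.214, -0.977], [-0.032, -0.976, 0.214], [-0.999, 0.032, -0.004]]
wrist_force: [-0.1, -0.2, 0.4]
gripper_width: 1.0
```

```bash
python3 - <<'E'
from h import *
L=np.array([np.cos(np.radians(75.4)),np.sin(np.radians(75.4)),0])
plan([.596,-.1855,.18],tool([0,0,-1],-L),4)
E
```

```text
t 24.55 tcp [ 0.5608 -0.3112  0.3286] F [-0.1 -0.2  0.4] w 1.0
total deg [ 1.81 -0.2  -2.23] mm [ 35.2 125.7 -97.6]  per row [0.057, -0.006, -0.07, 0.147, 0.524, -0.407]
```

Call:
{"api": "move_arm", "payload": {"series": [[[0.06, 0, -0.07, 0.15, 0.5, 0, 1], [0.06, 0, -0.07, 0.15, 0.5, -0.2, 1], [0.06, 0, -0.07, 0.15, 0.5, -0.4, 1], [0.06, 0, -0.07, 0.14, 0.4, -0.5, 1], [0, 0, 0, 0, 0.1, -0.4, 1], [0, 0, 0, 0, 0, 0, 1]]]}}

```text
time_s: 25.3
tcp_pos: [0.598, -0.1862, 0.2353]
ee_rot: [[-0.009, -0.264, -0.965], [0.012, -0.965, 0.264], [-1.0, -0.009, 0.012]]
wrist_force: [0.2, -0.5, 1.1]
gripper_width: 0.998
```

```bash
python3 - <<'E'
from h import *
L=np.array([np.cos(np.radians(75.4)),np.sin(np.radians(75.4)),0])
plan([.596,-.1855,.08],tool([0,0,-1],-L),1)
p,d=viewer.capture("scene"); cv2.imwrite("pics/s14.png",cv2.resize(p[160:340,260:460,::-1],None,fx=3,fy=3))
p,d=viewer.capture("top"); cv2.imwrite("pics/t14.png",cv2.resize(p[160:280,300:440,::-1],None,fx=4,fy=4))
E
```

```text
t 25.3 tcp [ 0.598  -0.1862  0.2353] F [ 0.2 -0.5  1.1] w 0.998
total deg [-0.68 -0.51  0.69] mm [  -2.     0.7 -104.3]  per row [-0.085, -0.063, 0.086, -0.033, 0.012, -1.739]
```

View pics/s14.png

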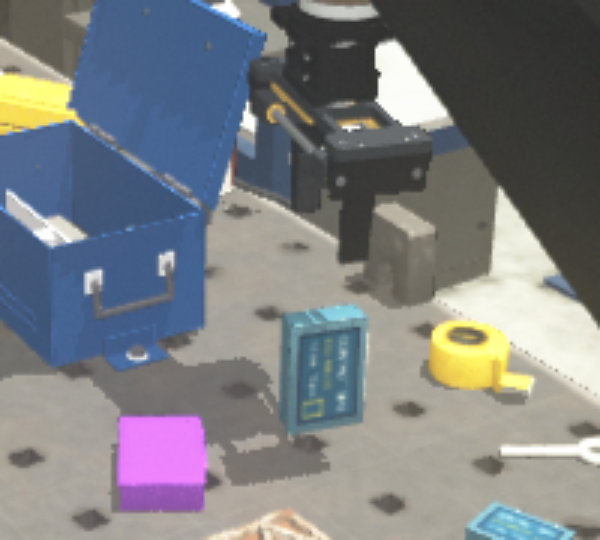

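Call:
{"api": "move_arm", "payload": {"series": [[[-0.08, -0.06, 0.09, -0.03, 0.01, -0.2, 1], [0, 0, 0, 0, 0, -0.35, 1], [0, 0, 0, 0, 0, -0.4, 0.8], [0, 0, 0, 0, 0, -0.35, 0.7], [0, 0, 0, 0, 0, -0.25, 0.6], [0, 0, 0, 0, 0, 0, 0.55], [0, 0, 0, 0, 0, 0, 0.5]]]}}

```text
time_s: 26.28
tcp_pos: [0.6029, -0.1913, 0.1541]
ee_rot: [[0.025, -0.257, -0.966], [-0.004, -0.966, 0.257], [-1.0, -0.003, -0.025]]
wrist_force: [-0.1, -0.6, 0.0]
gripper_width: 0.542
```

```bash
python3 - <<'E'
from h import *
L=np.array([np.cos(np.radians(75.4)),np.sin(np.radians(75.4)),0])
plan([.596,-.1855,.079],tool([0,0,-1],-L),1)
p,d=viewer.capture("scene"); cv2.imwrite("pics/s15.png",cv2.resize(p[180:330,290:440,::-1],None,fx=4,fy=4))
E
```

```text
t 26.27 tcp [ 0.6029 -0.1913  0.1541] F [-0.1 -0.6  0. ] w 0.542
total deg [0.2  1.45 0.31] mm [ -6.9   5.8 -24.1]  per row [0.025, 0.181, 0.039, -0.116, 0.096, -0.402]
```

View pics/s15.png

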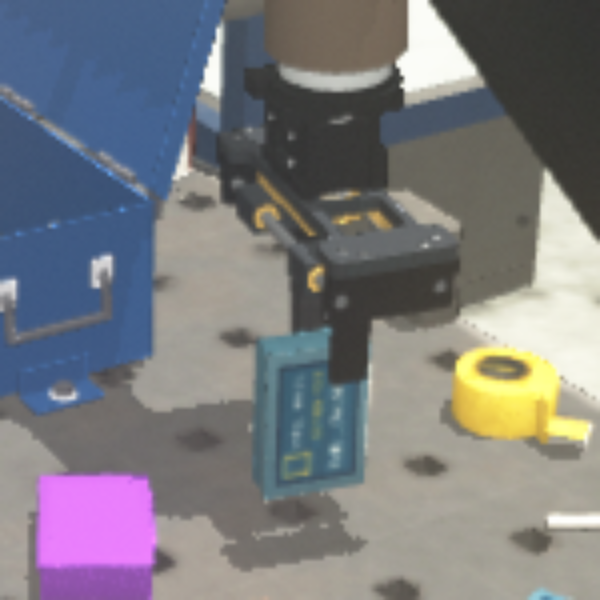

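Call:
{"api": "move_arm", "payload": {"series": [[[0, 0.18, 0.03, -0.11, 0.1, 0, 0.54], [0, 0, 0, 0, 0, -0.1, 0.54], [0, 0, 0, 0, 0, -0.15, 0.54], [0, 0, 0, 0, 0, -0.12, 0.54], [0, 0, 0, 0, 0, 0, 0.54]]]}}

```text
time_s: 26.95
tcp_pos: [0.596, -0.1845, 0.1315]
ee_rot: [[-0.0, -0.253, -0.968], [-0.003, -0.968, 0.253], [-1.0, 0.003, -0.001]]
wrist_force: [0.5, 0.3, -0.4]
gripper_width: 0.538
```

```bash
python3 - <<'E'
from h import *
L=np.array([np.cos(np.radians(75.4)),np.sin(np.radians(75.4)),0])
plan([.596,-.1855,.079],tool([0,0,-1],-L),1)
E
```

```text
t 26.95 tcp [ 0.596  -0.1845  0.1315] F [ 0.5  0.3 -0.4] w 0.538
total deg [ 0.2  -0.    0.03] mm [-0.  -1.  -1.5]  per row [0.025, -0.0, 0.004, -0.001, -0.016, -0.024]
```

Call:
{"api": "move_arm", "payload": {"series": [[[0, 0, 0, 0, -0.016, -0.02, 0.45], [0, 0, 0, 0, 0, 0, 0.38], [0, 0, 0, 0, 0, 0, 0.34], [0, 0, 0, 0, 0, 0, 0.31], [0, 0, 0, 0, 0, 0, 0.28], [0, 0, 0, 0, 0, 0, 0.2], [0, 0, 0, 0, 0, 0, 0.1], [0, 0, 0, 0, 0, 0, 0]]]}}

```text
time_s: 27.95
tcp_pos: [0.5964, -0.1858, 0.1306]
ee_rot: [[0.001, -0.253, -0.968], [-0.004, -0.968, 0.253], [-1.0, 0.003, -0.002]]
wrist_force: [0.3, -0.5, 0.3]
gripper_width: 0.296
```

```bash
python3 - <<'E'
from h import *
L=np.array([np.cos(np.radians(75.4)),np.sin(np.radians(75.4)),0])
plan([.596,-.1855,.079],tool([0,0,-1],-L),1)
p,d=viewer.capture("scene"); cv2.imwrite("pics/s16.png",cv2.resize(p[180:330,290:440,::-1],None,fx=4,fy=4))
E
```

```text
t 27.95 tcp [ 0.5964 -0.1858  0.1306] F [ 0.3 -0.5  0.3] w 0.296
total deg [0.22 0.06 0.04] mm [-0.4  0.3 -0.6]  per row [0.027, 0.008, 0.004, -0.007, 0.005, -0.011]
```

View pics/s16.png

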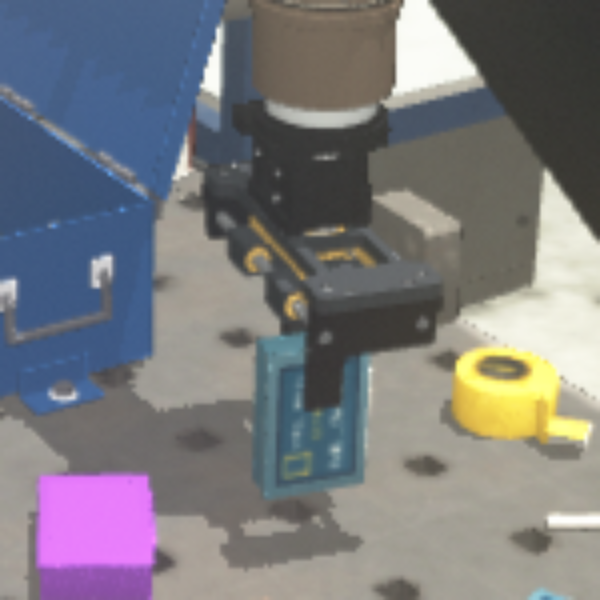

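Gripped (opening 25.7 mm). Lifting, then measuring the slot from the top camera.

Call:
{"api": "move_arm", "payload": {"series": [[[0, 0, 0, 0, 0, 0.1, 0], [0, 0, 0, 0, 0, 0.3, 0], [0, 0, 0, 0, 0, 0.5, 0], [0, 0, 0, 0, 0, 0.6, 0], [0, 0, 0, 0, 0, 0.6, 0], [0, 0, 0, 0, 0, 0.6, 0], [0, 0, 0, 0, 0, 0.4, 0], [0, 0, 0, 0, 0, 0, 0]]]}}

```text
time_s: 29.0
tcp_pos: [0.5935, -0.1851, 0.3223]
ee_rot: [[-0.003, -0.254, -0.967], [-0.002, -0.967, 0.254], [-1.0, 0.003, 0.002]]
wrist_force: [-0.3, 0.2, -1.7]
gripper_width: 0.295
```

```bash
python3 - <<'E'
from h import *
L=np.array([np.cos(np.radians(75.4)),np.sin(np.radians(75.4)),0])
plan([.596,-.1855,.28],tool([0,0,-1],-L),1)
p,d=viewer.capture("top"); np.save("top17.npy",d); cv2.imwrite("pics/t17full.png",p[:,:,::-1]); cv2.imwrite("pics/t17.png",cv2.resize(p[190:310,215:345,::-1],None,fx=6,fy=5))
p,d=viewer.capture("scene"); cv2.imwrite("pics/s17.png",cv2.resize(p[130:310,240:440,::-1],None,fx=3.5,fy=3))
E
```

```text
t 29.0 tcp [ 0.5935 -0.1851  0.3223] F [-0.3  0.2 -1.7] w 0.295
total deg [ 0.11 -0.16  0.09] mm [ 2.5 -0.4  8.7]  per row [0.014, -0.02, 0.011, 0.041, -0.006, 0.144]
```

View pics/t17.png

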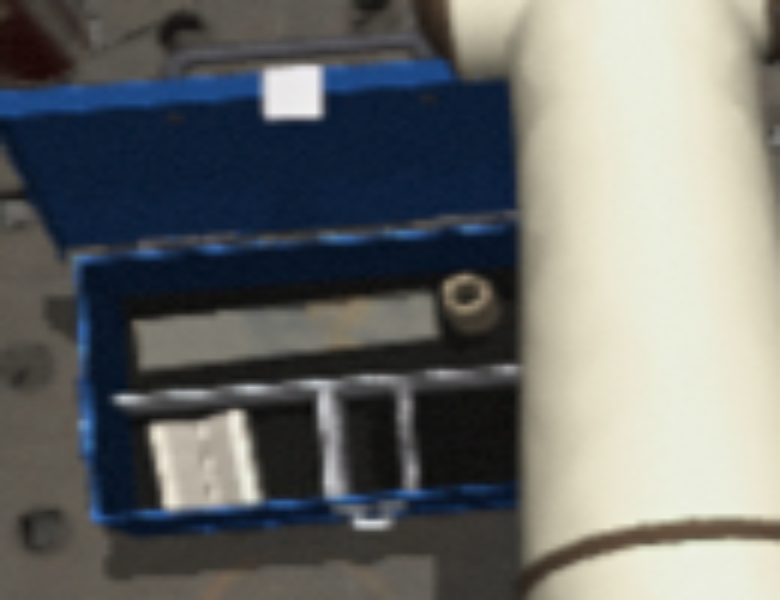

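View pics/s17.png

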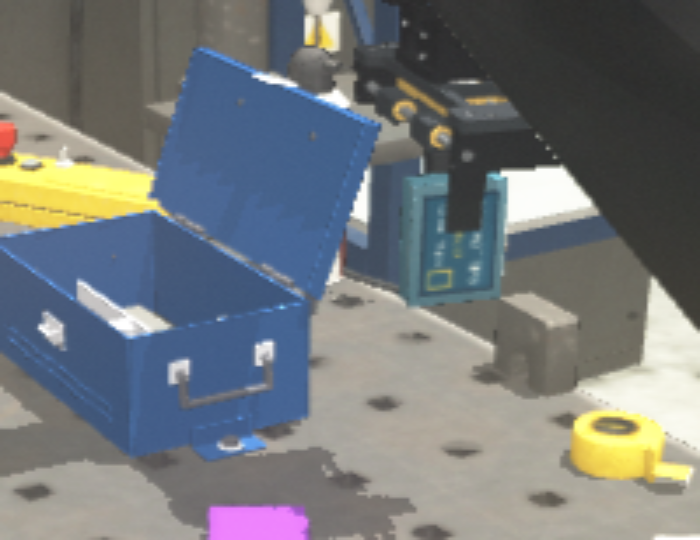

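```bash
python3 - <<'E'
from h import *
d=np.load("top17.npy"); W=cloud("top",d)
o=np.array([.5375,.1143]) # rough
loc=np.stack([(W[...,:2]-o)@cx[:2],(W[...,:2]-o)@cy[:2]],-1)*1000
Zm=W[...,2]*1000
def show(name,m):
    a=loc[m]; print(name,m.sum(),"x",np.round(np.nanpercentile(a[:,0],[2,25,50,75,98]),1),"y",np.round(np.nanpercentile(a[:,1],[2,25,50,75,98]),1))
mid=(abs(Zm-61)<9)
part=mid&(abs(loc[...,0])<15)&(loc[...,1]>-60)&(loc[...,1]<110); show("partition",part)
dv=mid&(loc[...,0]<-15)&(loc[...,0]>-65)&(abs(loc[...,1])<40)
show("divL",dv&(loc[...,1]>0)); show("divR",dv&(loc[...,1]<0))
rim=(abs(Zm-120)<8)
show("front rim",rim&(loc[...,0]<-60)&(loc[...,0]>-95)&(abs(loc[...,1])<60))
show("left rim",rim&(loc[...,1]>110)&(loc[...,1]<145)&(abs(loc[...,0])<60))
# depth rows in slot
for (r0,r1) in((268,272),(275,280),(282,286)):
    for rr in range(r0,r1,2):
        print(rr,[(c,int(round(loc[rr,c,0])),int(round(loc[rr,c,1])),int(round(Zm[rr,c]))) for c in range(264,288)])
E
```

```text
partition 79 x [-13.   -8.   -7.3  -6.4  -5.2] y [-57.1 -17.6  20.2  61.9 103.2]
divL 43 x [-60.5 -49.6 -36.  -26.1 -15.4] y [15.3 17.1 18.3 20.  22.2]
divR 35 x [-62.5 -51.7 -39.2 -28.8 -16.4] y [-20.9 -20.  -18.1 -16.7 -14.9]
front rim 55 x [-83.2 -82.5 -81.5 -80.7 -79.9] y [-56.  -32.6  -0.6  31.2  54.4]
left rim 62 x [-56.8 -33.8   0.2  27.8  58. ] y [121.9 122.7 123.7 124.9 125.5]
268 [(264, -7, 35, 31), (265, -8, 32, 39), (266, -8, 29, 33), (267, -7, 27, 25), (268, -13, 20, 62), (269, -12, 18, 56), (270, -11, 16, 44), (271, -8, 15, 22), (272, -7, 13, 15), (273, -8, 10, 21), (274, -8, 7, 17), (275, -8, 4, 15), (276, -8, 1, 14), (277, -7, -2, 11), (278, -8, -5, 14), (279, -8, -8, 11), (280, -9, -11, 18), (281, -16, -17, 59), (282, -17, -20, 62), (283, -8, -19, 3), (284, -10, -23, 12), (285, -9, -25, 7), (286, -10, -29, 9), (287, -10, -32, 12)]
270 [(264, -9, 38, 8), (265, -11, 34, 15), (266, -10, 32, 7), (267, -11, 29, 12), (268, -19, 21, 62), (269, -18, 18, 55), (270, -18, 15, 57), (271, -13, 16, 20), (272, -12, 14, 9), (273, -13, 11, 11), (274, -13, 8, 12), (275, -14, 4, 19), (
[... 1968 characters left out ...]
0, 2, 9), (278, -50, -1, 11), (279, -50, -4, 10), (280, -51, -7, 11), (281, -51, -10, 10), (282, -57, -17, 55), (283, -57, -20, 60), (284, -52, -20, 13), (285, -52, -22, 12), (286, -53, -26, 14), (287, -52, -28, 9)]
284 [(264, -52, 41, 13), (265, -52, 38, 10), (266, -53, 35, 13), (267, -53, 32, 11), (268, -53, 29, 11), (269, -60, 20, 64), (270, -60, 18, 59), (271, -60, 15, 58), (272, -56, 16, 24), (273, -55, 13, 16), (274, -55, 11, 14), (275, -55, 8, 10), (276, -55, 5, 6), (277, -55, 2, 8), (278, -56, -1, 11), (279, -57, -4, 13), (280, -56, -7, 9), (281, -57, -10, 12), (282, -62, -16, 52), (283, -63, -20, 61), (284, -58, -19, 16), (285, -58, -22, 9), (286, -59, -25, 15), (287, -59, -28, 16)]
```

```bash
python3 - <<'E'
from h import *
p,d=viewer.capture("scene"); W=cloud("scene",d); hsv=cv2.cvtColor(p,cv2.COLOR_RGB2HSV)
m=np.zeros((480,640),bool); m[180:240,345:395]=1
m&=(hsv[...,0]>85)&(hsv[...,0]<115)&(hsv[...,1]>50)
s=r.sense(); R_=np.array(s["ee_rot"]); t=np.array(s["tcp_pos"])
T=(W-t)@R_*1000
m&=(abs(T[...,1])<25)&(T[...,0]<160)
q=T[m]; print(len(q)); print("x(along) pct",np.percentile(q[:,0],[1,5,50,95,99]),"z(width)",np.percentile(q[:,2],[1,5,50,95,99]),"y",np.percentile(q[:,1],[5,50,95]))
f=q[q[:,1]>q[:,1].mean()-6]
f=q[(abs(q[:,1]-np.median(q[:,1]))<5)]
A=np.c_[f[:,0],f[:,2],np.ones(len(f))]; c=np.linalg.lstsq(A,f[:,1],rcond=None)[0]; print("face slope along x,z",np.degrees(c[:2]))
u,v=np.nonzero(m)[1],np.nonzero(m)[0]
# per height width limits
for a in range(35,130,12):
    k=q[(abs(q[:,0]-a)<6)]; 
    if len(k)>5: print(a,len(k),np.round([k[:,2].min(),k[:,2].max()],1))
cv2.imwrite("pics/m18.png",cv2.resize((m*255).astype(np.uint8)[170:250,335:405],None,fx=6,fy=6,interpolation=0))
E
```

```text
1019
x(along) pct [ 33.42736167  34.98686497  82.60449343 124.00660559 127.86658238] z(width) [-31.1036612  -28.37445802  10.08474793  31.67113931  32.96571314] y [-7.13552784 11.9533909  16.41411984]
face slope along x,z [0.58464756 0.05283882]
35 115 [-31.7  32. ]
47 110 [-32.2  34. ]
59 101 [-30.6  32.1]
71 118 [-32.4  33.1]
83 139 [-31.1  34. ]
95 140 [-31.4  33.1]
107 126 [-30.9  33.2]
119 126 [-32.8  33.5]
```

View pics/m18.png

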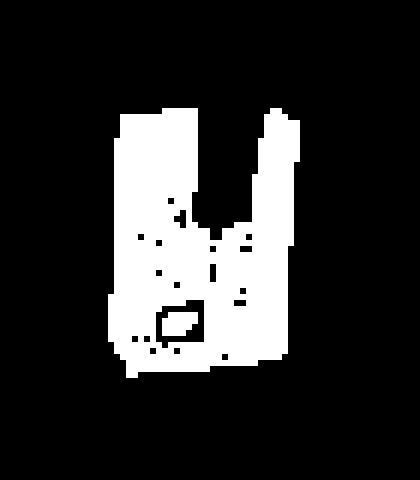

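The slot centre works out at (0.4934, 0.1161). The tin is square in the grip and its centre sits 1 mm towards tool +z. Carrying it over.

```bash
python3 - <<'E'
from h import *
plan([.4943,.1161,.26],tool([0,0,-1],-cy),10)
E
```

```text
t 29.15 tcp [ 0.5924 -0.1848  0.3184] F [ 0.1 -0.1 -1.6] w 0.294
total deg [ 0.1  -0.59 12.6 ] mm [-98.1 300.9  -7.4]  per row [0.001, -0.007, 0.158, -0.163, 0.502, -0.012]
```

Call:
{"api": "move_arm", "payload": {"series": [[[0, 0, 0.14, -0.3, 0.2, 0, 0], [0, 0, 0.14, -0.3, 0.4, 0, 0], [0, 0, 0.14, -0.3, 0.5, 0, 0], [0, 0, 0.14, -0.2, 0.5, 0, 0], [0, 0, 0.14, -0.2, 0.5, 0, 0], [0, 0, 0.14, -0.15, 0.5, 0, 0], [0, 0, 0.14, -0.1, 0.5, 0, 0], [0, 0, 0.14, -0.1, 0.5, 0, 0], [0, 0, 0.14, 0, 0.5, 0, 0], [0, 0, 0.14, 0, 0.4, 0, 0], [0, 0, 0.14, 0, 0.3, 0, 0], [0, 0, 0, 0, 0.1, 0, 0], [0, 0, 0, 0, 0, 0, 0]]]}}

```text
time_s: 30.78
tcp_pos: [0.4819, 0.1163, 0.2967]
ee_rot: [[-0.05, -0.038, -0.998], [-0.014, -0.999, 0.038], [-0.999, 0.015, 0.049]]
wrist_force: [-0.1, 0.4, -1.4]
gripper_width: 0.294
```

```bash
python3 - <<'E'
from h import *
plan([.4943,.1161,.22],tool([0,0,-1],-cy),1)
p,d=viewer.capture("scene"); cv2.imwrite("pics/s19.png",cv2.resize(p[110:310,200:400,::-1],None,fx=3,fy=3))
E
```

```text
t 30.77 tcp [0.4819 0.1163 0.2967] F [-0.1  0.4 -1.4] w 0.294
total deg [ 0.78 -2.84  0.08] mm [ 12.4  -0.2 -25.7]  per row [0.097, -0.356, 0.011, 0.207, -0.003, -0.429]
```

View pics/s19.png

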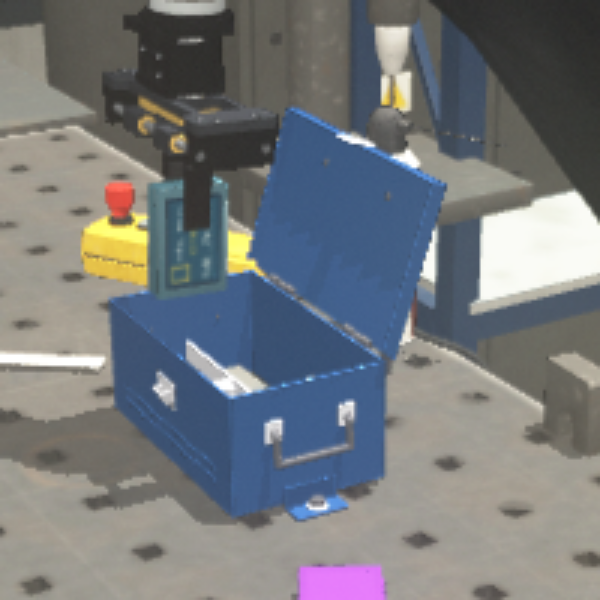

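Call:
{"api": "move_arm", "payload": {"series": [[[0.05, -0.18, 0, 0.1, 0, 0, 0], [0.05, -0.18, 0, 0.1, 0, -0.1, 0], [0, 0, 0, 0, 0, -0.15, 0], [0, 0, 0, 0, 0, 0, 0]]]}}

```text
time_s: 31.32
tcp_pos: [0.4947, 0.1138, 0.2813]
ee_rot: [[0.004, -0.042, -0.999], [0.001, -0.999, 0.042], [-1.0, -0.002, -0.004]]
wrist_force: [-0.2, -0.1, -1.9]
gripper_width: 0.29
```

```bash
python3 - <<'E'
from h import *
plan([.4943,.1161,.0895],tool([0,0,-1],-cy),1)
p,d=viewer.capture("top"); cv2.imwrite("pics/t20.png",cv2.resize(p[190:310,215:345,::-1],None,fx=6,fy=5))
E
```

```text
t 31.32 tcp [0.4947 0.1138 0.2813] F [-0.2 -0.1 -1.9] w 0.29
total deg [-0.08  0.24  0.31] mm [  -0.4    2.3 -140.8]  per row [-0.01, 0.03, 0.039, -0.006, 0.039, -2.347]
```

View pics/t20.png

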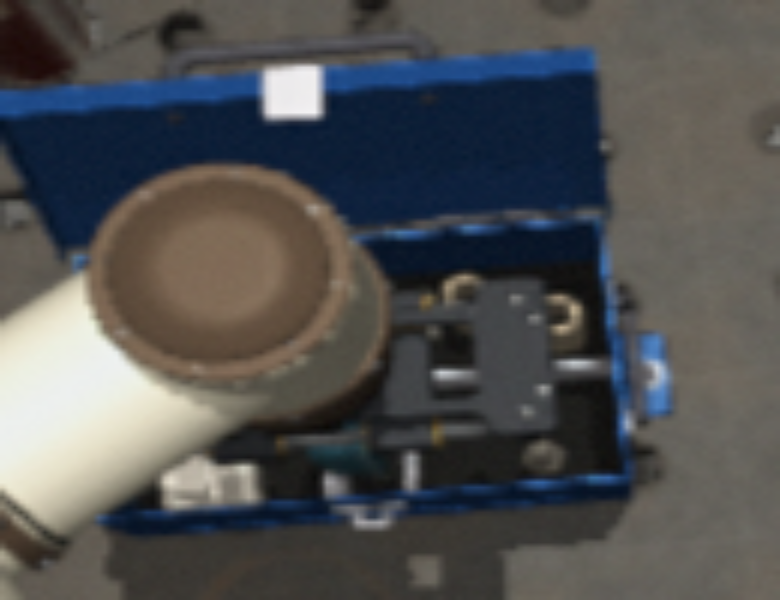

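Call:
{"api": "move_arm", "payload": {"series": [[[0, 0.03, 0.04, 0, 0.04, -0.1, 0], [0, 0, 0, 0, 0, -0.2, 0], [0, 0, 0, 0, 0, -0.2, 0], [0, 0, 0, 0, 0, -0.2, 0], [0, 0, 0, 0, 0, -0.2, 0], [0, 0, 0, 0, 0, 0, 0]]]}}

```text
time_s: 32.12
tcp_pos: [0.4946, 0.1164, 0.2234]
ee_rot: [[-0.001, -0.036, -0.999], [0.001, -0.999, 0.036], [-1.0, -0.001, 0.001]]
wrist_force: [0.5, -0.9, -1.4]
gripper_width: 0.291
```

```bash
python3 - <<'E'
from h import *
plan([.4943,.1161,.0895],tool([0,0,-1],-cy),1)
E
```

```text
t 32.12 tcp [0.4946 0.1164 0.2234] F [ 0.5 -0.9 -1.4] w 0.291
total deg [-0.05 -0.04 -0.05] mm [ -0.3  -0.3 -82.9]  per row [-0.007, -0.005, -0.006, -0.004, -0.004, -1.382]
```

Call:
{"api": "move_arm", "payload": {"series": [[[0, 0, 0, 0, 0, -0.15, 0], [0, 0, 0, 0, 0, -0.15, 0], [0, 0, 0, 0, 0, -0.1, 0], [0, 0, 0, 0, 0, 0, 0]]]}}

```text
time_s: 32.62
tcp_pos: [0.495, 0.1165, 0.1983]
ee_rot: [[0.001, -0.036, -0.999], [0.001, -0.999, 0.036], [-1.0, -0.001, -0.0]]
wrist_force: [-0.2, -0.4, -2.5]
gripper_width: 0.292
```

```bash
python3 - <<'E'
from h import *
plan([.4943,.1161,.0895],tool([0,0,-1],-cy),1)
p,d=viewer.capture("top"); cv2.imwrite("pics/t21.png",cv2.resize(p[240:300,250:310,::-1],None,fx=10,fy=10,interpolation=cv2.INTER_CUBIC))
E
```

```text
t 32.62 tcp [0.495  0.1165 0.1983] F [-0.2 -0.4 -2.5] w 0.292
total deg [-0.08  0.03 -0.06] mm [ -0.7  -0.4 -57.8]  per row [-0.01, 0.004, -0.008, -0.012, -0.007, -0.963]
```

View pics/t21.png

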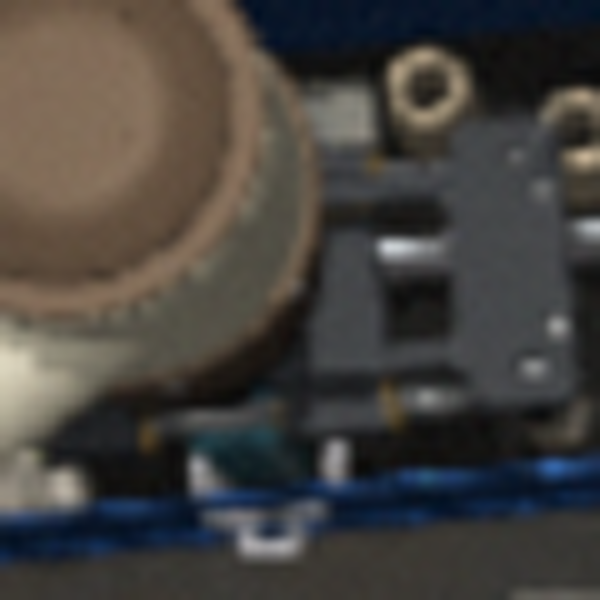

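The tin (crop columns 200–300) sits between the two divider lips at crop (205,465) and (335,460). Lowering gently with force checks.

Call:
{"api": "move_arm", "payload": {"series": [[[0, 0, 0, -0.01, -0.005, -0.08, 0], [0, 0, 0, 0, 0, -0.1, 0], [0, 0, 0, 0, 0, 0, 0]]]}}

```text
time_s: 33.05
tcp_pos: [0.4948, 0.1164, 0.1876]
ee_rot: [[0.002, -0.035, -0.999], [0.002, -0.999, 0.035], [-1.0, -0.002, -0.002]]
wrist_force: [0.1, -0.2, -1.7]
gripper_width: 0.289
```

Call:
{"api": "move_arm", "payload": {"series": [[[0, 0, 0, 0, 0, -0.1, 0], [0, 0, 0, 0, 0, -0.1, 0], [0, 0, 0, 0, 0, -0.1, 0], [0, 0, 0, 0, 0, 0, 0]]]}}

```text
time_s: 33.55
tcp_pos: [0.4948, 0.1164, 0.1682]
ee_rot: [[0.002, -0.035, -0.999], [0.002, -0.999, 0.035], [-1.0, -0.002, -0.002]]
wrist_force: [0.6, -0.3, -0.9]
gripper_width: 0.294
```

```bash
python3 - <<'E'
from h import *
plan([.4943,.1161,.0895],tool([0,0,-1],-cy),1)
E
```

```text
t 33.55 tcp [0.4948 0.1164 0.1682] F [ 0.6 -0.3 -0.9] w 0.294
total deg [-0.12  0.12 -0.07] mm [ -0.5  -0.3 -27.7]  per row [-0.015, 0.015, -0.008, -0.008, -0.005, -0.461]
```

Now inside the slot (tin bottom about 38 mm up, below the divider tops) with no contact force. Continuing.

Call:
{"api": "move_arm", "payload": {"series": [[[0, 0, 0, -0.008, 0, -0.1, 0], [0, 0, 0, 0, 0, -0.1, 0], [0, 0, 0, 0, 0, -0.1, 0], [0, 0, 0, 0, 0, 0, 0]]]}}

```text
time_s: 34.05
tcp_pos: [0.4943, 0.1164, 0.1489]
ee_rot: [[0.002, -0.035, -0.999], [0.002, -0.999, 0.035], [-1.0, -0.002, -0.002]]
wrist_force: [0.2, 0.4, -1.1]
gripper_width: 0.285
```

Call:
{"api": "move_arm", "payload": {"series": [[[0, 0, 0, 0, 0, -0.06, 0], [0, 0, 0, 0, 0, 0, 0]]]}}

```text
time_s: 34.3
tcp_pos: [0.4944, 0.1165, 0.1452]
ee_rot: [[0.002, -0.035, -0.999], [0.002, -0.999, 0.035], [-1.0, -0.002, -0.002]]
wrist_force: [-0.4, 0.0, -1.2]
gripper_width: 0.295
```

```bash
python3 - <<'E'
from h import *
plan([.4943,.1161,.0895],tool([0,0,-1],-cy),1)
E
```

```text
t 34.3 tcp [0.4944 0.1165 0.1452] F [-0.4  0.  -1.2] w 0.295
total deg [-0.13  0.14 -0.07] mm [-0.1 -0.4 -4.7]  per row [-0.016, 0.018, -0.009, -0.002, -0.007, -0.078]
```

Call:
{"api": "move_arm", "payload": {"series": [[[0, 0, 0, 0, 0, -0.04, 0], [0, 0, 0, 0, 0, -0.03, 0]]]}}

```text
time_s: 34.55
tcp_pos: [0.4947, 0.1166, 0.1411]
ee_rot: [[0.003, -0.035, -0.999], [0.003, -0.999, 0.035], [-1.0, -0.003, -0.003]]
wrist_force: [-0.9, 0.3, -1.3]
gripper_width: 0.286
```

Call:
{"api": "move_arm", "payload": {"series": [[[0, 0, 0, 0, 0, -0.03, 0], [0, 0, 0, 0, 0, -0.03, 0]]]}}

```text
time_s: 34.8
tcp_pos: [0.4951, 0.1169, 0.1405]
ee_rot: [[0.004, -0.034, -0.999], [0.002, -0.999, 0.034], [-1.0, -0.002, -0.004]]
wrist_force: [-6.1, 0.9, 15.3]
gripper_width: 0.291
```

It touched the floor exactly at the expected height. Relaxing, then opening a little (to about 38 mm).

Call:
{"api": "move_arm", "payload": {"series": [[[0, 0, 0, 0, 0, 0.01, 0], [0, 0, 0, 0, 0, 0, 0]]]}}

```text
time_s: 35.05
tcp_pos: [0.4952, 0.117, 0.1416]
ee_rot: [[0.005, -0.034, -0.999], [0.002, -0.999, 0.034], [-1.0, -0.003, -0.005]]
wrist_force: [-0.7, 0.0, -1.8]
gripper_width: 0.288
```

Call:
{"api": "move_arm", "payload": {"series": [[[0, 0, 0, 0, 0, 0, 0.33], [0, 0, 0, 0, 0, 0, 0.38], [0, 0, 0, 0, 0, 0, 0.43], [0, 0, 0, 0, 0, 0, 0.43], [0, 0, 0, 0, 0, 0, 0.43]]]}}

```text
time_s: 35.67
tcp_pos: [0.4956, 0.1171, 0.1414]
ee_rot: [[0.006, -0.033, -0.999], [0.002, -0.999, 0.033], [-1.0, -0.002, -0.005]]
wrist_force: [-0.7, -0.3, -0.5]
gripper_width: 0.431
```

```bash
python3 - <<'E'
from h import *
plan([.4943,.1161,.0895],tool([0,0,-1],-cy),1)
E
```

```text
t 35.67 tcp [0.4956 0.1171 0.1414] F [-0.7 -0.3 -0.5] w 0.431
total deg [-0.13  0.32 -0.18] mm [-1.3 -1.  -0.9]  per row [-0.016, 0.04, -0.023, -0.022, -0.016, -0.015]
```

Call:
{"api": "move_arm", "payload": {"series": [[[0, 0, 0, -0.02, -0.015, 0.05, 0.43], [0, 0, 0, 0, 0, 0.15, 0.43], [0, 0, 0, 0, 0, 0.2, 0.43], [0, 0, 0, 0, 0, 0.3, 0.43], [0, 0, 0, 0, 0, 0.5, 0.43], [0, 0, 0, 0, 0, 0.6, 0.43], [0, 0, 0, 0, 0, 0.6, 0.43], [0, 0, 0, 0, 0, 0.3, 0.43], [0, 0, 0, 0, 0, 0, 0.43]]]}}

```text
time_s: 36.8
tcp_pos: [0.4938, 0.1156, 0.3155]
ee_rot: [[0.012, -0.033, -0.999], [0.005, -0.999, 0.033], [-1.0, -0.006, -0.012]]
wrist_force: [-0.1, 0.3, 0.2]
gripper_width: 0.431
```

Call:
{"api": "move_arm", "payload": {"series": [[[0, 0, 0, 0, -0.4, 0, 0.43], [0, 0, 0, 0, -0.7, 0, 0.43], [0, 0, 0, 0, -0.8, 0, 0.43], [0, 0, 0, 0, -0.8, 0, 0.43], [0, 0, 0, 0, -0.8, 0, 0.43], [0, 0, 0, 0, -0.6, 0, 0.43], [0, 0, 0, 0, -0.4, 0, 0.43], [0, 0, 0, 0, 0, 0, 0.43], [0, 0, 0, 0, 0, 0, 0.43]]]}}

```text
time_s: 37.92
tcp_pos: [0.4886, -0.1618, 0.3088]
ee_rot: [[-0.0, -0.032, -0.999], [0.007, -0.999, 0.032], [-1.0, -0.007, 0.001]]
wrist_force: [0.7, -0.6, 0.0]
gripper_width: 0.431
```

```bash
python3 - <<'E'
from h import *
plan([.4943,.1161,.0895],tool([0,0,-1],-cy),1)
p,d=viewer.capture("top"); W=cloud("top",d); hsv=cv2.cvtColor(p,cv2.COLOR_RGB2HSV)
cv2.imwrite("pics/t22.png",cv2.resize(p[190:310,215:345,::-1],None,fx=6,fy=5))
m=np.zeros((480,640),bool); m[255:295,255:300]=1
m&=(hsv[...,0]>85)&(hsv[...,0]<112)&(hsv[...,1]>50)&(abs(W[...,2]-.107)<.012)&(W[...,0]>.463)
q=W[m]; print(len(q),rect(q),np.median(q[:,2]))
v,u=np.nonzero(m); c=onplane("top",np.c_[u,v].astype(float),.107); print(rect(c))
k=np.array([*rect(c)[0]])/1000-np.array([.4934,.1161]); print("local mm",k@cx[:2]*1000,k@cy[:2]*1000)
# lid angle from plane fit
loc=np.stack([(W[...,:2]-[.4934,.1161])@cx[:2],(W[...,:2]-[.4934,.1161])@cy[:2],W[...,2]],-1)
ml=(loc[...,0]>.108)&(loc[...,0]<.17)&(abs(loc[...,1])<.115)&(loc[...,2]>.14)&(loc[...,2]<.27)
ml[:,:235]=0
A=loc[ml]; print(len(A)); s=np.polyfit(A[:,2],A[:,0],1); print("lid lean deg past vertical",np.degrees(np.arctan(s[0])))
p,d=viewer.capture("scene"); cv2.imwrite("pics/s22.png",cv2.resize(p[130:310,200:400,::-1],None,fx=3.3,fy=3.3))
E
```

```text
t 37.92 tcp [ 0.4886 -0.1618  0.3088] F [ 0.7 -0.6  0. ] w 0.431
total deg [-0.41 -0.02 -0.25] mm [   5.7  277.9 -168.3]  per row [-0.051, -0.002, -0.031, 0.095, 4.632, -2.805]
190 (array([496.2, 117.1]), array([23.4, 63.4]), 88.06) 0.1067820106115448
(array([495.9, 116.9]), array([24. , 63.7]), 88.82)
local mm 2.469006017481342 0.8910719867893228
1572
lid lean deg past vertical 17.529169839992793
```

View pics/t22.png

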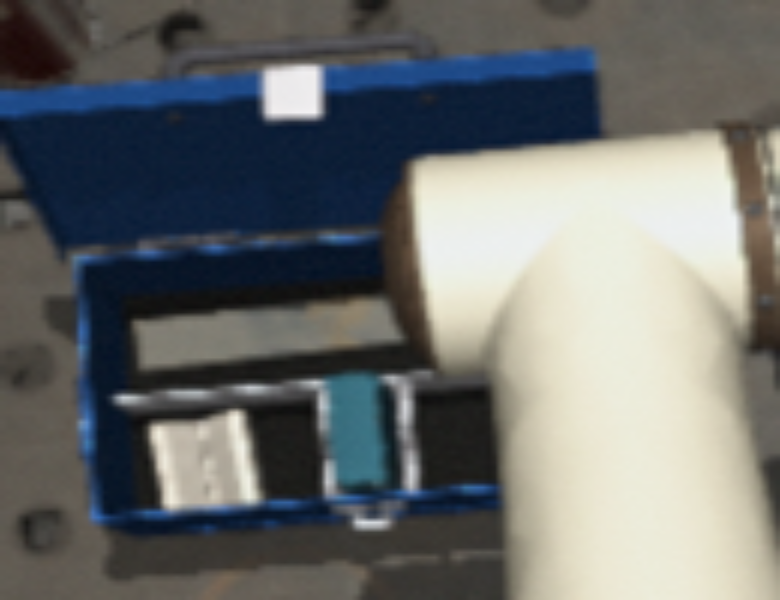

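View pics/s22.png

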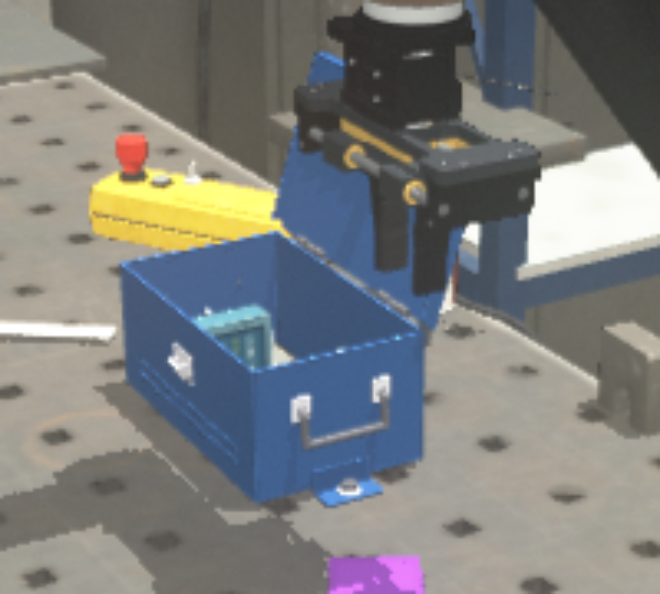

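The tin stands in the slot: its top is at z 0.107, 2.5 mm in x and 0.9 mm in y from the slot's middle, and upright. The lid leans 17.5° past vertical, which is its stops. The arm is clear and still, so I'm handing in.

```bash
python3 - <<'E'
from h import *
print(r.sense()["wrist_force"],abs(np.array(r.sense()["joint_velocities"])).max())
print(r.finish_job())
E
```

```text
[-0.38156897  0.22086886 -0.21653216] 0.4047354778999559
the job is handed in; nothing more can be done
None
```

The lid is back on its stops and the teal tin stands upright in the slot. I handed the job in at about 38 s of the 70 s; it reports no verdict.

**What I did**
- I gripped the lid bar, swung it along its arc, eased it onto its stops and released it there.
- The tin was the larger of the two teal ones; I left the smaller teal one and the purple one alone.
- I gripped the tin across its width, rolled it upright and stood it on the table. Then I regripped it from above across its 25 mm thickness and lowered it into the slot.

**Last checks**

| Check | Measured | Required |
|---|---|---|
| Lid angle | about 107.5° (1.876 rad) | over 1.83 rad |
| Tin centre, x from slot middle | about 2.5 mm | within 12 mm |
| Tin centre, y from slot middle | about 0.9 mm | within 10 mm |
| Tin top height | z 0.107 m, so centre about 48 mm above the slot floor | 44 to 53 mm |
| Tin faces against dividers | within about 1° | within 0.2 rad (11°) |

- **Forces:** The largest reading I saw was about 15 N, when the tin touched the slot floor. After the retreat, the wrist force was about zero with the gripper clear of everything.
- **Disagreements:** During the lift my grip radius on the bar read 132–137 mm against a nominal 131 mm. I put that down to the grip sitting a few millimetres off the bar, and nothing came of it.
- **Not rechecked:** The arm hid the nozzles and the bolt in the last top picture. They were in place in the earlier pictures and nothing came near them. I took no final close-up of the tape measure or the try square.

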